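# Crank the inspection traverse to its index

### The arm

A 7-joint arm with a two-finger parallel gripper is mounted at the origin on the work surface; the furniture and walls round the work are solid. World frame = base frame: x ahead of the robot, y to its left, z up, the work surface at z = 0. Lengths are in m, angles in rad, forces in N, time in s.
With the tool pointing down it reaches from about 0.4 to 0.85 m from the base axis. Payload 10.4 kg.
Tool frame: the origin (TCP) lies midway between the tips of the shut fingers; the grasp point (between the pads) lies 19 mm behind it; x points along the fingers, z is the direction in which the jaws open and shut, and the axes are right-handed (so a half turn about x gives the same grasp; the last joint's range is limited). The gripper opens to 87 mm and grips with 3 to 60 N. Pads are 19 mm wide; open, the fingers measure 117 mm over their backs; the gripper's body (75 mm by 190 mm) begins 51 mm behind the grasp point.
Start: joints at [1.308, 0.332, -0.065, 1.46, 0.022, 1.35, -0.088], TCP at [0.148, -0.607, 0.223] pointing down, gripper open.
Joint ranges: [-2.6, 2.6], [-0.5, 2.12], [-1.47, 1.34], [0.16, 2.42], [-1.27, 4.41], [0.06, 2.06], [-2.6, 2.6]. Speed limits (rad/s): [2.22, 2.22, 2.79, 2.79, 3.14, 3.14, 3.14].

### API

Orientations are given as a unit quaternion [x, y, z, w].
In Python, from bench import read_state, camera, camera_params, close_job gives the robot as it stands.
- The arm moves only by the tool arm_command, never from a script. Its argument "targets" is a list of rows, each a list of 7 numbers: the closure in counts, from 0 (fully open) to 255 (shut), then the shift along the tool's x, y, z in mm, then the turn, a rotation vector about the tool's x, y, z in rad. A call has 1 to 10 rows; each row is the pose to reach, as a shift and turn from the pose commanded when the call began, along the tool's axes at that moment; what a row does not reach only later rows make up. A row lasts 1/10 s, in which the tool goes at most 50 mm and 8.59 degrees, less where a joint would pass 70% of its speed; a pose out of reach is approached as far as the arm can. A call with a gripper value outside its range is refused whole. The fingers move at their own pace and stop on an object; "newtons" is the grip in N (left out, the last holds). Time passes only in rows, so rows that repeat a pose let the fingers close. It gives the time, the measured TCP pose, the force and the opening at its end, in the units of the state.
- read_state(): the state, without advancing time (a new reading comes with each control period).
- camera(name): name is "scene" or "top"; returns the picture (480x640x3 uint8, red, green, blue); there is no depth.
- camera_params(name): a dict with "intrinsics" (3x3 intrinsics, pixels), "xyz" and "orientation" of the camera in the world. Camera axes: x right, y down, z forward; pixel columns grow to the right and rows downward; lengths in m; the calibration is good to about 2 mm. A picture is of the moment at which its call begins. camera_params takes no time and is no camera call.
- close_job(): hands the job in, once; it reports no verdict.
The state is a dict: "time": time; "joint_positions": joint angles; "joint_vel": joint speeds; "joint_torque": joint torques, N m; "ee_pos": TCP position; "eef_rot": TCP orientation; "ft_force": force on the tool from outside, world axes, zero at the start; "torque": the same for the moment, N m; "width": finger opening in m.
Only numpy, scipy, OpenCV 4.12 (cv2) and the standard library are available. Lean on these libraries where they do the work, as an engineer would, in place of code of your own. Each camera call takes 0.05 s, during which the arm holds its last target.

### The job

Pick up the loose hand crank, feel it onto the hex that is hidden at the bottom of the traverse's sloping sleeve until its socket is fully home, and wind the carriage along until the pointer on the carriage lines up with the pointer of the fixed index post. Move the carriage only by turning the crank, never by pushing it with the gripper or arm. Leave the crank fully home in the sleeve, let go of it, and do not disturb the dropper bottle and the swab jar.

Things in the scene. Friction and masses are not known exactly. Their poses are not given: they have to be found in the camera images.
- crank_grip (a point): Centre of the square grip boss (30x30 mm, 42 mm tall, faces along x and y) of a loose steel hand crank, 0.28-0.56 kg, 153 mm long, 114 mm tall, standing on its open socket. The point is on the crank's axis, 83 mm above its lower rim. z: along the axis, away from the socket; +x: along the arm, an 18 mm wide bar whose top is 21 mm below this point. The barrel below is 43 mm across flats.
- crank_knob (a point): Middle of the crank's handle (21 mm thick, 48 mm tall, parallel to the axis), 80 mm from the axis along the arm, 7 mm higher than crank_grip. On the opposite side, 45 mm from the axis, the arm ends in a round 34 mm counterweight, flush with the arm's top.
- crank_mouth (a point): Centre of the crank's socket mouth, 83 mm below crank_grip; same axes. The socket is a hexagon 35 mm across flats, 24 mm deep, two flats facing +x and -x. It slips over the hex in the sleeve at any of six angles, with 11 degrees of turning play either way and 1.5 mm to each side; at other angles its rim lands on the hex's end, 15 to 18 mm short of home.
- sleeve_floor (a point): Middle of the flat floor of the round sleeve on the carriage; moves with it. z: the sleeve's axis, outwards, leaning 28 degrees from vertical to the traverse's front (robot side); y: level, the carriage's travel. From the floor rises the drive hex, 32 mm across flats, 18 mm long, end chamfered; its angle about z varies and is not given. The crank is home when crank_mouth is at this point.
- sleeve_mouth (a point): Centre of the sleeve's open mouth, 45 mm from sleeve_floor along z; same axes. The sleeve is 53 mm wide inside (59 mm at the flared mouth), 72 mm outside; the hex's end lies 27 mm inside.
- carriage: Grey block, 105x100x28 mm, carrying the sleeve, sliding along its y on the traverse's rods (75 mm travel); origin under its middle, at table height. Turning the hex (stiff, 0.3 N m) counter-clockwise as seen looking into the sleeve (positive about sleeve z) moves it to +y by 16 mm a radian, clockwise moves it back; sleeve and crank move along. It stays where it is left.
- carriage_pointer (a point): Tip of the small steel pointer at the front (robot side) of the carriage, 27 mm above the table. Axes as the carriage.
- post_tip (a point): Tip of the pointer of the fixed index post, a dark block 22 mm wide and 38 mm tall in front of the traverse; 27 mm above the table; y is parallel to the carriage's travel. At the start it is 20 to 45 mm towards +y from carriage_pointer; the two are to be level along y (they stay about 4 mm apart along x).
- dropper_bottle: Bystander: small bottle with black dropper cap, 35 mm wide, 99 mm tall, origin under its middle.
- swab_jar: Bystander: clear jar of swabs, 49 mm wide, 88 mm tall, origin under its middle.
Things that resemble listed ones, but are neither listed nor needed, are in the scene too. Leave any blue look-alike of the part that bears post_tip alone.

How it is judged:
On the way, in this order (a step that is already met when the one before it is completed fails the run):
1. the crank is fully home on the hex, the carriage not yet at the index (z of crank_mouth in the frame of sleeve_floor between -0.006 and 0.006 m and distance between crank_mouth and sleeve_floor below 0.009 m and angle between the z axis of crank_mouth and the z axis of sleeve_floor, either way round below 0.12 rad and y of carriage_pointer in the frame of post_tip below -0.012 m), for 0.2 s.
2. with the crank home, the carriage is wound up to the post (z of crank_mouth in the frame of sleeve_floor between -0.006 and 0.006 m and distance between crank_mouth and sleeve_floor below 0.009 m and angle between the z axis of crank_mouth and the z axis of sleeve_floor, either way round below 0.12 rad and y of carriage_pointer in the frame of post_tip above -0.003 m), for 0.1 s.
At the end, for the whole second after the job is handed in: The carriage's pointer is within 3 mm of the post's pointer along the travel and the carriage is at rest; the crank is left fully home in the sleeve: its rim within 6 mm of the sleeve floor along the axis, 9 mm in all, and its axis within 7 degrees of the sleeve's (all of step 2 and y of carriage_pointer in the frame of post_tip below 0.003 m and linear speed of carriage below 0.005 m/s); the robot touches nothing.
It fails at once if the carriage is pushed directly by the gripper or arm (over 8 N) (contact force between any of the fingers, the arm and carriage above 8 N).
It fails at once if the dropper bottle or the swab jar is moved more than 30 mm (distance of any of dropper_bottle, swab_jar from where it was at the start of the episode above 0.03 m).
It also fails if it takes over 58 s, if anything falls off the work surface, if the arm or the gripper's body presses on something with over 40 N, if the wrist force passes 120 N, or if a joint passes its speed limit or range.

## Working session

There is one attempt and no reset: what is moved stays moved. The work goes in short steps, Python scripts to look and compute and a tool call to move; the robot and the scene stay as the last step left them, time stands still between calls to the robot, and variables do not carry over. Pictures are saved under pics/ and viewed, and the job is handed in when it is done.

Besides the shell and the picture viewer there is one more tool, called after "Emit:" in YAML: its name, and indented under it one key for each argument. arm_command: Moves the arm, as the interface text tells. Its arguments: {"type":"object","properties":{"targets":{"type":"array"},"newtons":{"type":"number"}},"required":["targets"]}

```bash
ls; mkdir -p pics; python3 - <<'E'
from bench import *
import cv2,json
for n in("scene","top"):
    im=camera(n); cv2.imwrite(f"pics/{n}0.png",im[:,:,::-1]); print(n,camera_params(n))
print(read_state())
E
```

```text
pics
scene {'intrinsics': array([[496.22405018,   0.        , 328.44522296],
       [  0.        , 496.22405018, 232.5540677 ],
       [  0.        ,   0.        ,   1.        ]]), 'xyz': array([-0.12619711,  0.39618907,  0.68121038]), 'orientation': array([-0.46160395,  0.7869852 , -0.35760969,  0.19922702])}
top {'intrinsics': array([[444.33063798,   0.        , 318.38503283],
       [  0.        , 444.33063798, 233.10809378],
       [  0.        ,   0.        ,   1.        ]]), 'xyz': array([0.39210904, 0.05241223, 0.93299191]), 'orientation': array([-0.70580779,  0.70755509, -0.02117735,  0.027435  ])}
{'time': 0.1, 'joint_positions': array([ 1.30843116,  0.33282111, -0.06469837,  1.46084087,  0.02159585,
        1.34987631, -0.088519  ]), 'joint_vel': array([-0.00018204, -0.00080064,  0.00031694, -0.00035876, -0.00022082,
        0.00123694,  0.00072186]), 'joint_torque': array([ 2.34984014e-03, -6.24547434e+01,  2.52540805e-02, -3.90719748e+01,
       -6.14085258e-02,  3.65556171e-02,  8.27238949e-06]), 'ee_pos': array([ 0.14834072, -0.6067988 ,  0.22183358]), 'eef_rot': array([ 0.43687268,  0.55656712, -0.43635563,  0.55584985]), 'ft_force': array([0.00669997, 0.43567665, 0.04142862]), 'torque': array([-0.027043  , -0.01999581,  0.0465527 ]), 'width': 0.08683204866114605}
```

View pics/scene0.png

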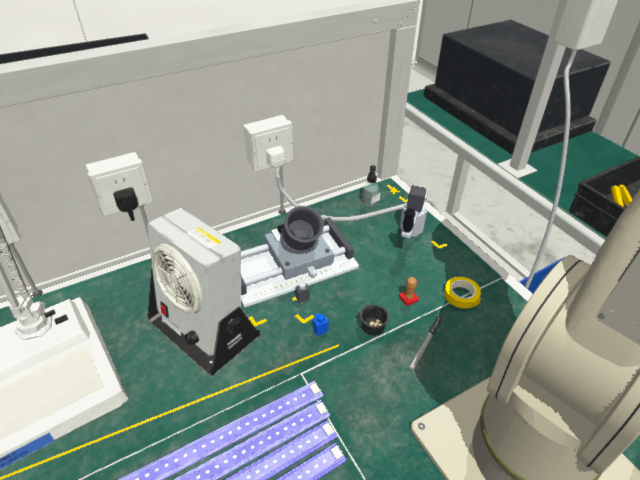

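View pics/top0.png

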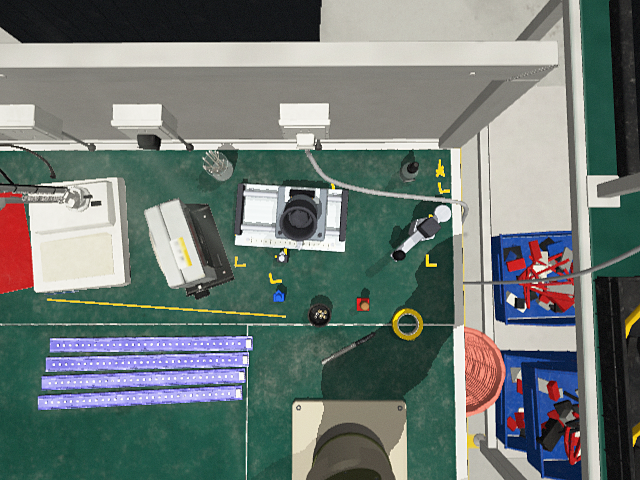

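Candidates: the crank is the grey part at top (422,232) / scene (413,210), and nothing else resembles it. The index post is either the dark block at top (282,256) / scene (303,292) or its blue look-alike at top (279,297) / scene (320,323), so I choose the dark one. I'll check these in close crops.

```bash
cat > h.py <<'E'
import numpy as np, cv2
from bench import *
from scipy.spatial.transform import Rotation as R
def P(n):
    p=camera_params(n); return p['intrinsics'],np.array(p['xyz']),R.from_quat(p['orientation']).as_matrix()
def proj(n,X):
    K,c,r=P(n); q=(np.atleast_2d(X)-c)@r; q=q@K.T; return q[:,:2]/q[:,2:]
def atz(n,uv,z):
    K,c,r=P(n); d=r@np.linalg.solve(K,[uv[0],uv[1],1]); return c+d*(z-c[2])/d[2]
def crop(im,u0,v0,u1,v1,s,name):
    a=cv2.resize(im[v0:v1,u0:u1],None,fx=s,fy=s,interpolation=cv2.INTER_CUBIC)
    for i in range(u0-u0%10+10,u1,10):
        cv2.putText(a,str(i),((i-u0)*s-8,8),0,.3,(0,0,255),1); cv2.line(a,((i-u0)*s,10),((i-u0)*s,15),(0,0,255),1)
    for i in range(v0-v0%10+10,v1,10):
        cv2.putText(a,str(i),(0,(i-v0)*s+3),0,.3,(0,0,255),1); cv2.line(a,(20,(i-v0)*s),(25,(i-v0)*s),(0,0,255),1)
    cv2.imwrite(name,a)
E
python3 - <<'E'
from h import *
t=cv2.imread('pics/top0.png'); s=cv2.imread('pics/scene0.png')
crop(t,380,190,460,280,6,'pics/c_t1.png')
crop(t,225,170,355,270,6,'pics/c_t2.png')
crop(s,380,170,450,250,7,'pics/c_s1.png')
crop(s,235,190,365,310,5,'pics/c_s2.png')
E
```

```text
(no output)
```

View pics/c_t1.png

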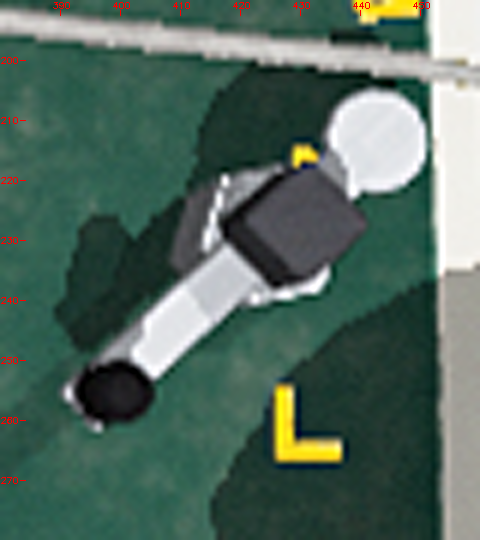

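View pics/c_t2.png

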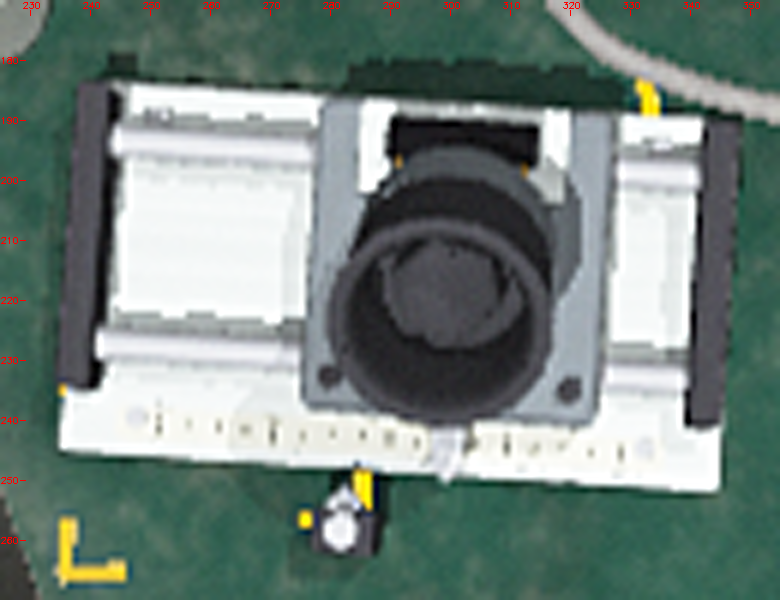

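View pics/c_s1.png

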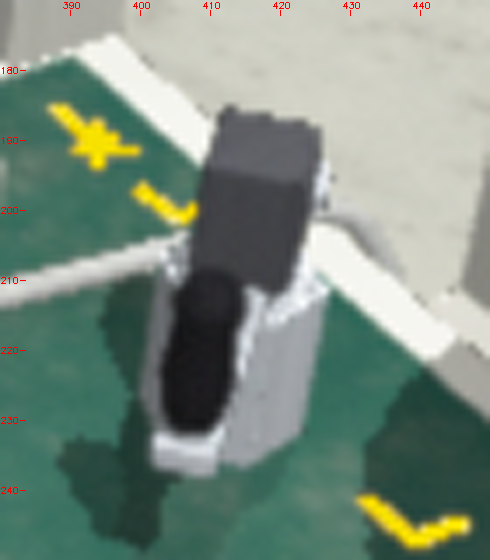

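View pics/c_s2.png

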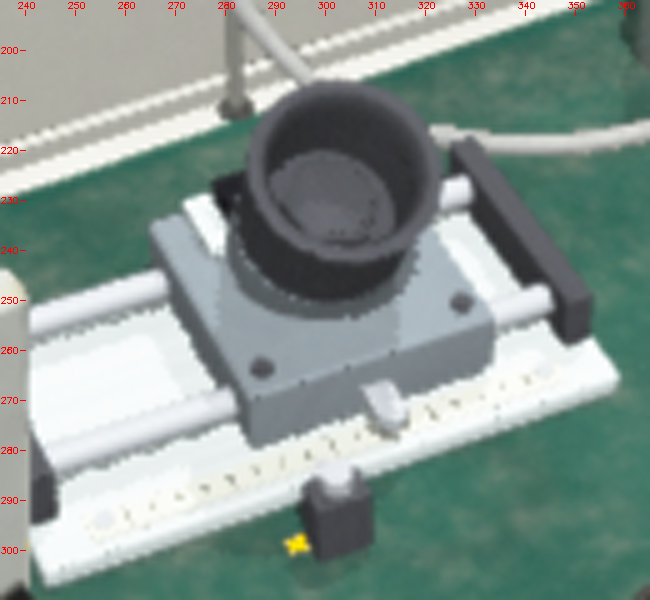

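The crank is the grey part with its dark square boss at top (429,227), knob at (400,255) and counterweight at (443,213). The sleeve mouth is at about top (299,223). The carriage pointer tip is at top (299.5,249), and the dark post's light tip is near (282,251). The hex is faintly visible in the bore. Next I'll fit models to both views.

```bash
cat > fit.py <<'E'
from h import *
from scipy.optimize import least_squares
def crankpose(p):
    return R.from_euler('z',p[2]).as_matrix(),np.array([p[0],p[1],0])
obs=[('top',(443,213.3),(-.045,0,.062)),('top',(431.7,217.5),None),]
K=None
def res(p):
    r,t=crankpose(p); out=[]
    for n,uv,X in [('top',(443,213.3),(-.045,0,.062))]+[('top',(399.8,255.5),(.080,0,.112)),('scene',(409.5,211.5),(.080,0,.114)),('scene',(418,190.5),(0,0,.104)),('top',(430,226.5),(0,0,.104))]:
        out+=list((proj(n,r@np.array(X)+t)[0]-uv))
    return np.array(out)
s=least_squares(res,[.45,-.2,2.5]);
print('crank',s.x,np.degrees(s.x[2]));print(s.fun.reshape(-1,2).round(1))
r,t=crankpose(s.x)
def draw(im,n,pts,col,closed=True):
    q=(proj(n,pts)*1).astype(np.float32)
    cv2.polylines(im,[np.round(q*16*S-off*16*S+8*0).astype(np.int32)],closed,col,1,cv2.LINE_AA,4)
ci=np.linspace(0,2*np.pi,40)
for n,f,box in(('top','top0',(380,190,460,280)),('scene','scene0',(370,165,460,255))):
    im=cv2.imread(f'pics/{f}.png'); S=7; u0,v0,u1,v1=box; off=np.array([u0,v0])
    a=cv2.resize(im[v0:v1,u0:u1],None,fx=S,fy=S,interpolation=cv2.INTER_CUBIC)
    off=off-0.5+0.5
    T=lambda L:(np.array(L)@r.T+t)
    for z in(.062,.104): draw(a,n,T([(x,y,z) for x,y in((.015,.015),(-.015,.015),(-.015,-.015),(.015,-.015))]),(0,0,255))
    draw(a,n,T([(-.045+.017*np.cos(k),.017*np.sin(k),.062) for k in ci]),(255,0,0))
    for z in(.066,.114): draw(a,n,T([(.08+.0105*np.cos(k),.0105*np.sin(k),z) for k in ci]),(0,255,255))
    h=.0215/np.cos(np.pi/6)
    for z in (0,.05): draw(a,n,T([(h*np.cos(k),h*np.sin(k),z) for k in np.pi/6+np.arange(6)*np.pi/3]),(0,255,0))
    cv2.imwrite(f'pics/ov_{n}.png',a)
E
python3 fit.py
python3 -c "
import cv2,numpy as np
a=cv2.imread('pics/ov_top.png');b=cv2.imread('pics/ov_scene.png')
h=max(a.shape[0],b.shape[0]);f=lambda x:cv2.copyMakeBorder(x,0,h-x.shape[0],0,0,0)
c=np.hstack([f(a),f(b)]);c=cv2.resize(c,None,fx=800/c.shape[1],fy=800/c.shape[1]);print(c.shape);cv2.imwrite('pics/ov1.png',c)"
```

```text
crank [ 0.459586   -0.14912072  2.29315768] 131.38825702841103
[[-1.1  0.6]
 [-0.7  0.1]
 [ 0.6 -2. ]
 [ 0.  -1.3]
 [ 0.2  0.8]]
(424, 800, 3)
```

View pics/ov1.png

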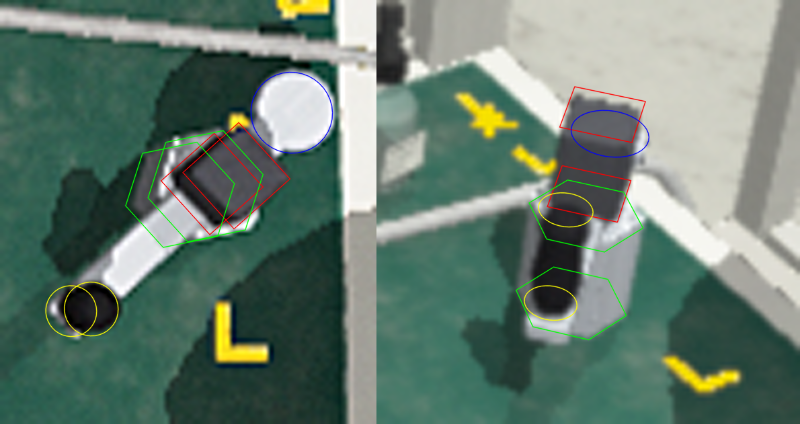

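The overlay matches to within about 1.5 px; the 2–3 mm left over is calibration. Now the sleeve and pointers, plus the tool axes at the start.

```bash
cat > tri.py <<'E'
from h import *
def tri(ut,us):
    A=[];b=[]
    for n,uv in(('top',ut),('scene',us)):
        K,c,r=P(n); d=r@np.linalg.solve(K,[uv[0],uv[1],1]); d/=np.linalg.norm(d); M=np.eye(3)-np.outer(d,d); A.append(M);b.append(M@c)
    X=np.linalg.lstsq(np.vstack(A),np.hstack(b),rcond=None)[0]
    return X,[(proj('top',X)[0]-ut).round(1),(proj('scene',X)[0]-us).round(1)]
E
python3 - <<'E'
from tri import *
print('mouth',tri((298.3,223),(303.6,224)))
print('ptr',atz('top',(299,249.7),.027),atz('scene',(315.5,276),.027))
print('post',atz('top',(282.5,251),.027),atz('scene',(303,283),.027))
a=atz('top',(234.7,245),.008);b=atz('top',(345,251.7),.008);print(a,b,np.degrees(np.arctan2(*(a-b)[:2])))
a=atz('top',(244,230),.03);b=atz('top',(340,234),.03)
s=read_state();r=R.from_quat(s['eef_rot']).as_matrix();print(r)
E
```

```text
mouth (array([0.46798844, 0.09728802, 0.10936995]), [array([-0.2, -0.1]), array([0.2, 0. ])])
ptr [0.42070799 0.09997727 0.027     ] [0.41593541 0.10213399 0.027     ]
post [0.41813922 0.13364501 0.027     ] [0.41164883 0.12974595 0.027     ]
[0.43144045 0.23519891 0.008     ] [0.41691512 0.00526565 0.008     ] 3.6146817694871065
[[-3.46400759e-04  9.71394374e-01  2.37471790e-01]
 [ 1.20151370e-03  2.37472037e-01 -9.71393632e-01]
 [-9.99999218e-01 -5.11658823e-05 -1.24940414e-03]]
```

```bash
cat > sl.py <<'E'
from tri import *
import sys
def sleeveframe(m,yaw):
    x=np.array([np.cos(yaw),np.sin(yaw),0]);y=np.array([-np.sin(yaw),np.cos(yaw),0])
    a=np.radians(28); Z=-np.sin(a)*x+np.array([0,0,np.cos(a)]); X=np.cross(y,Z); return np.c_[X,y,Z]
def overlay(ims,m,yaw,hexa,name,offs=((0,0),(0,0)),boxes=((268,190,330,250),(275,198,333,256))):
    Rm=sleeveframe(m,yaw); fl=m-.045*Rm[:,2]; ci=np.linspace(0,2*np.pi,60); outs=[]
    for (n,im,box,of) in zip(('top','scene'),ims,boxes,offs):
        S=6;u0,v0,u1,v1=box
        a=im[v0:v1,u0:u1].astype(float); a=np.clip(255*(a/255)**.5,0,255).astype(np.uint8)
        a=cv2.resize(a,None,fx=S,fy=S,interpolation=cv2.INTER_CUBIC); b=a.copy()
        def dr(L,col):
            q=proj(n,np.array(L)@Rm.T+fl)+np.array(of); cv2.polylines(b,[np.round((q-[u0,v0]+.5)*S*16).astype(np.int32)],True,col,1,cv2.LINE_AA,4)
        circ=lambda rr,z:[(rr*np.cos(k),rr*np.sin(k),z) for k in ci]
        dr(circ(.036,.045),(0,0,255));dr(circ(.0295,.045),(0,255,255));dr(circ(.0265,0),(255,255,0))
        if hexa is not None:
            h=.016/np.cos(np.pi/6); dr([(h*np.cos(k),h*np.sin(k),.018) for k in hexa+np.pi/6+np.arange(6)*np.pi/3],(0,255,0))
        outs.append(np.hstack([a,b]))
    w=max(o.shape[1] for o in outs); o=np.vstack([cv2.copyMakeBorder(o,0,0,0,w-o.shape[1],0) for o in outs]); 
    f=min(800/o.shape[1],600/o.shape[0],1); cv2.imwrite(name,cv2.resize(o,None,fx=f,fy=f,interpolation=cv2.INTER_AREA))
E
python3 - <<'E'
from sl import *
ims=[cv2.imread(f'pics/{n}0.png') for n in('top','scene')]
overlay(ims,np.array([.468,.0973,.1094]),np.radians(-3.6),None,'pics/sl0.png')
for n,im,(u0,v0,u1,v1) in(('top',ims[0],(283,200,315,240)),('scene',ims[1],(284,208,320,242))):
    a=im[v0:v1,u0:u1].mean(2); lo,hi=np.percentile(a,[3,92]); a=np.clip((a-lo)/(hi-lo)*255,0,255).astype(np.uint8)
    cv2.imwrite(f'pics/hex_{n}.png',cv2.resize(a,None,fx=12,fy=12,interpolation=cv2.INTER_CUBIC))
a=cv2.imread('pics/hex_top.png');b=cv2.imread('pics/hex_scene.png')
h=max(a.shape[0],b.shape[0]);f=lambda x:cv2.copyMakeBorder(x,0,h-x.shape[0],0,0,0);c=np.hstack([f(a),f(b)]);print(c.shape)
c=cv2.resize(c,None,fx=.95,fy=.95);cv2.imwrite('pics/hex0.png',c)
E
```

```text
(480, 816, 3)
```

View pics/sl0.png

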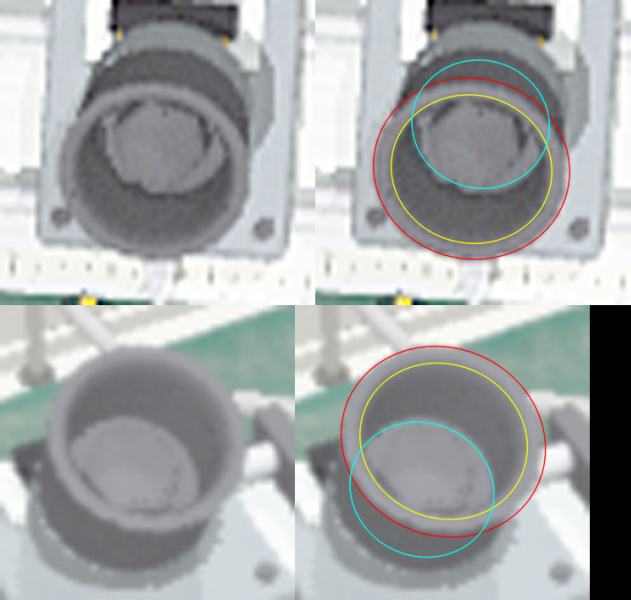

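View pics/hex0.png

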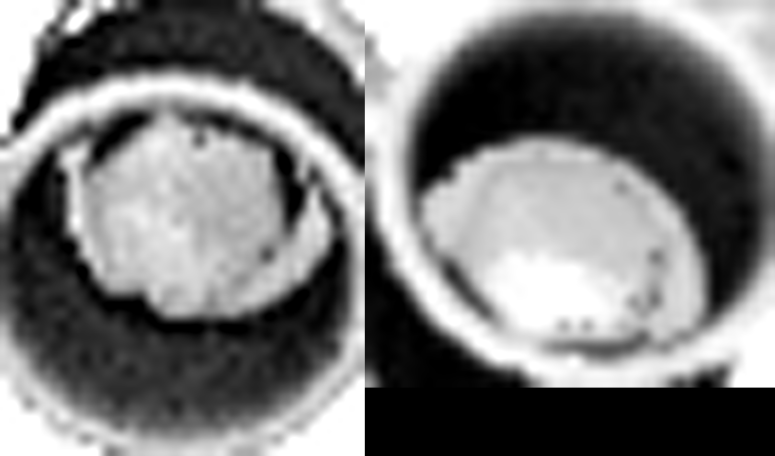

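```bash
python3 - <<'E'
from sl import *
ims={n:cv2.imread(f'pics/{n}0.png') for n in('top','scene')}
m=np.array([.468,.0973,.1094]);yaw=np.radians(-3.6);Rm=sleeveframe(m,yaw);fl=m-.045*Rm[:,2]
ci=np.linspace(0,2*np.pi,60)
for n,(u0,v0,u1,v1) in(('top',(283,203,316,236)),('scene',(284,208,317,241))):
    S=8; a=ims[n][v0:v1,u0:u1].mean(2); lo,hi=np.percentile(a,[3,92]); a=np.clip((a-lo)/(hi-lo)*255,0,255).astype(np.uint8)
    a=cv2.cvtColor(cv2.resize(a,None,fx=S,fy=S,interpolation=cv2.INTER_CUBIC),cv2.COLOR_GRAY2BGR); T=[]
    for ha in (None,0,15,30,45):
        b=a.copy()
        def dr(L,col):
            q=proj(n,np.array(L)@Rm.T+fl);cv2.polylines(b,[np.round((q-[u0,v0]+.5)*S*16).astype(np.int32)],True,col,1,cv2.LINE_AA,4)
        if ha is not None:
            h=.016/np.cos(np.pi/6)
            for z,c in((.018,(0,255,0)),(0,(255,0,255))): dr([(h*np.cos(k),h*np.sin(k),z) for k in np.radians(ha+30)+np.arange(6)*np.pi/3],c)
            dr([(.0265*np.cos(k),.0265*np.sin(k),0) for k in ci],(255,255,0))
            cv2.putText(b,str(ha),(5,255),0,.5,(0,0,255),1)
        T.append(b)
    T.append(a*0)
    cv2.imwrite(f'pics/hx_{n}.png',np.vstack([np.hstack(T[:3]),np.hstack(T[3:])]))
E
```

```text
(no output)
```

View pics/hx_top.png

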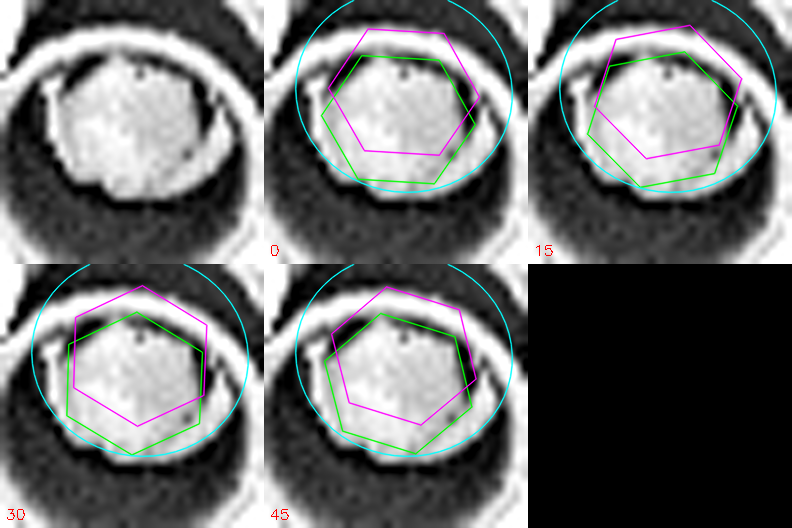

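View pics/hx_scene.png

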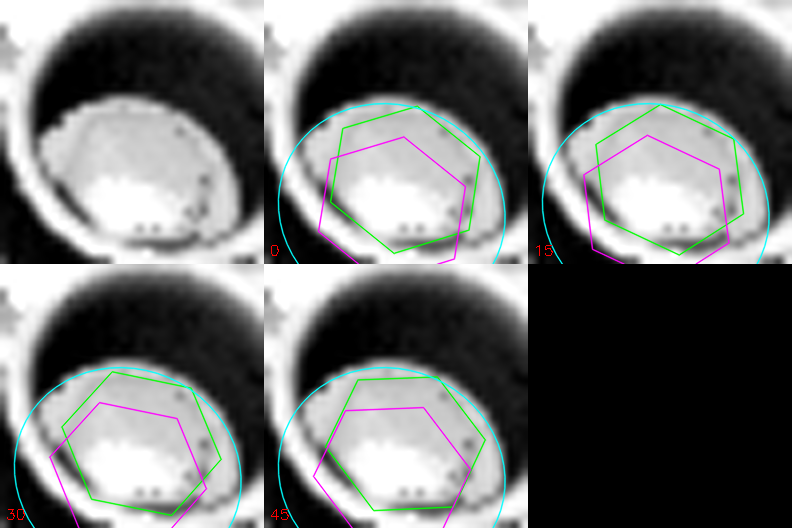

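The hex fits best at about 45° in the sleeve frame: in the top crop its vertices fall where the 45° outline puts them. So the arm should sit at 45° plus a multiple of 60°, and I'll use 105°. Before planning I'll check the fan's clearance.

```bash
python3 - <<'E'
from h import *
t=cv2.imread('pics/top0.png'); s=cv2.imread('pics/scene0.png')
crop(t,135,185,245,305,4,'pics/f_t.png');crop(s,140,200,265,375,3,'pics/f_s.png')
a=cv2.imread('pics/f_t.png');b=cv2.imread('pics/f_s.png')
h=max(a.shape[0],b.shape[0]);f=lambda x:cv2.copyMakeBorder(x,0,h-x.shape[0],0,0,0);cv2.imwrite('pics/f.png',cv2.resize(np.hstack([f(a),f(b)]),None,fx=.9,fy=.9))
E
```

```text
(no output)
```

View pics/f.png

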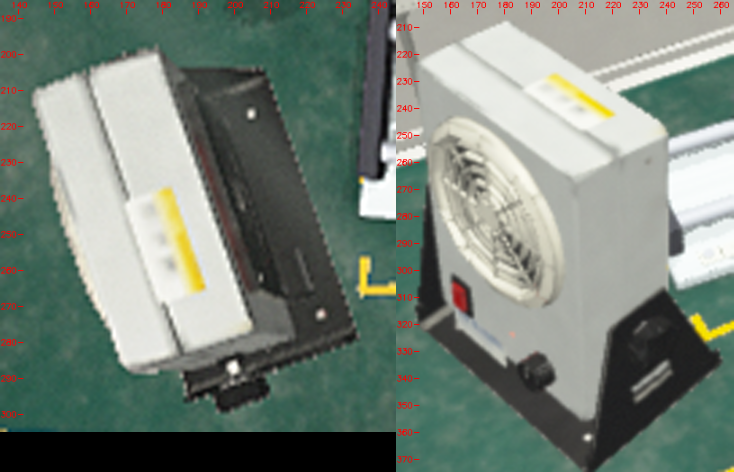

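```bash
python3 - <<'E'
from tri import *
print(tri((204,278),(239.5,248)));print(tri((178,198),(182,209)))
E
```

```text
(array([0.36939127, 0.24755254, 0.20123253]), [array([-0.4, -0.2]), array([0.5, 0.1])])
(array([0.50169921, 0.29238875, 0.19529508]), [array([1.2, 0.5]), array([-1.3, -0.3])])
```

Plan: grip with the jaws along the crank's arm. The fan's top is at z=0.20, about 3 cm or more clear of the gripper. Go above the crank first.

Emit:
arm_command:
  targets:
    - [0, 0, 41, -37, -0.1, 0, 0]
    - [0, 0, 82, -74, -0.2, 0, 0]
    - [0, 0, 123, -111, -0.3, 0, 0]
    - [0, 0, 164, -148, -0.4, 0, 0]
    - [0, 0, 205, -185, -0.484, 0, 0]
    - [0, 0, 246, -222, -0.484, 0, 0]
    - [0, 0, 287, -259, -0.484, 0, 0]
    - [0, 0, 328, -297, -0.484, 0, 0]
    - [0, 0, 369, -334, -0.484, 0, 0]
    - [0, 0, 411, -371, -0.484, 0, 0]

```text
time: 1.1
ee_pos: [0.4298, -0.1915, 0.2226]
eef_rot: [0.29, 0.645, -0.291, 0.645]
ft_force: [1.6, -1.8, 0.8]
width: 0.0869
```

Emit:
arm_command:
  targets:
    - [0, 0, 0, 0, 0, 0, 0]
    - [0, 0, 0, 0, 0, 0, 0]

```text
time: 1.3
ee_pos: [0.4294, -0.1925, 0.2223]
eef_rot: [0.29, 0.645, -0.29, 0.645]
ft_force: [-0.3, -0.9, 0.7]
width: 0.087
```

```bash
python3 - <<'E'
from h import *
s=read_state();r=R.from_quat(s['eef_rot']).as_matrix();print(s['time'],s['ee_pos'],s['joint_positions'].round(3));print(r.round(3),s['ft_force'])
i=camera('top');cv2.imwrite('pics/top1.png',i[:,:,::-1]);crop(i[:,:,::-1],360,150,480,270,5,'pics/t1.png')
i=camera('scene');cv2.imwrite('pics/scene1.png',i[:,:,::-1])
E
```

```text
1.3 [ 0.42944526 -0.19249069  0.22232773] [ 0.857  0.02  -0.533  1.827  0.011  1.298 -0.524]
[[-0.     0.748  0.664]
 [ 0.     0.664 -0.748]
 [-1.    -0.    -0.   ]] [-0.31680346 -0.89939228  0.65282585]
```

View pics/t1.png

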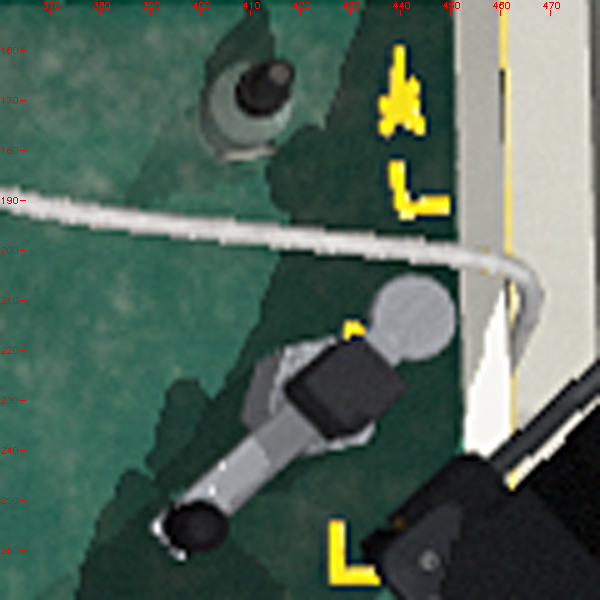

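View pics/scene1.png

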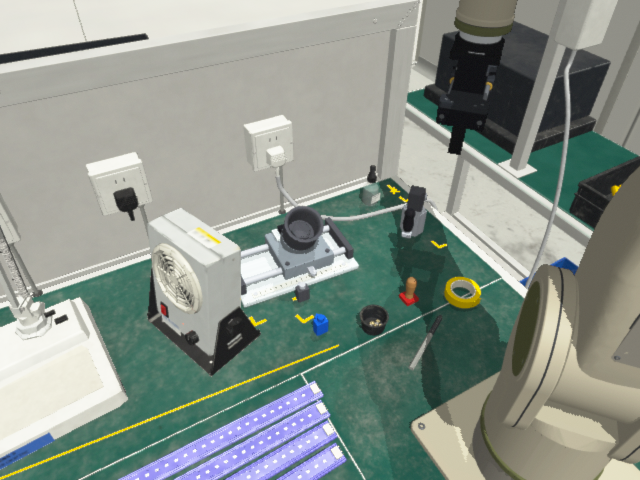

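Emit:
arm_command:
  targets:
    - [0, 0, 20, -5, 0, 0, 0]
    - [0, 0, 40, -10, 0, 0, 0]
    - [0, 10, 51, -12, 0, 0, 0]
    - [0, 30, 51, -12, 0, 0, 0]
    - [0, 60, 51, -12, 0, 0, 0]
    - [0, 80, 51, -12, 0, 0, 0]
    - [0, 80, 51, -12, 0, 0, 0]

```text
time: 2.1
ee_pos: [0.4571, -0.1517, 0.14]
eef_rot: [0.291, 0.646, -0.292, 0.643]
ft_force: [-0.3, 0.1, -0.3]
width: 0.0868
```

```bash
python3 - <<'E'
from h import *
s=read_state();r=R.from_quat(s['eef_rot']).as_matrix();print(s['time'],s['ee_pos'],s['joint_positions'].round(3));print(r.round(3),s['ft_force'])
i=camera('top')[:,:,::-1];cv2.imwrite('pics/top2.png',i);crop(i,370,180,470,280,4,'pics/a.png')
i=camera('scene')[:,:,::-1];cv2.imwrite('pics/scene2.png',i);crop(i,360,140,460,240,4,'pics/b.png')
cv2.imwrite('pics/t2.png',np.hstack([cv2.imread('pics/a.png'),cv2.imread('pics/b.png')]))
E
```

```text
2.1 [ 0.45711148 -0.15167266  0.13997566] [ 0.782  0.131 -0.588  1.904  0.079  1.134 -0.686]
[[-0.005  0.751  0.66 ]
 [ 0.002  0.66  -0.751]
 [-1.    -0.002 -0.004]] [-0.25624966  0.1040535  -0.33985909]
```

View pics/t2.png

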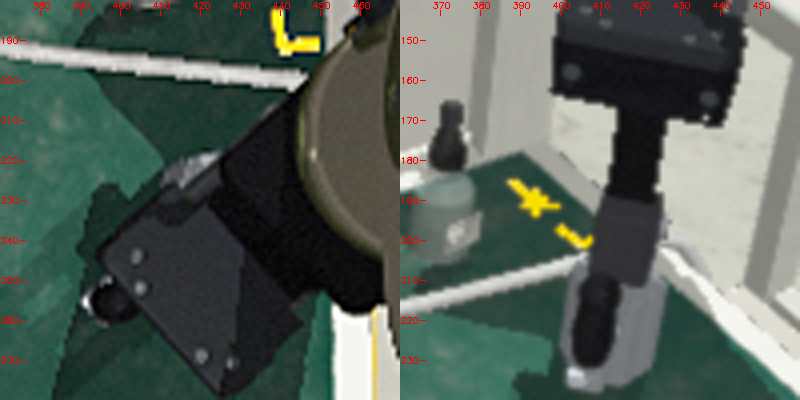

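The open fingers straddle the boss in line with its vertical axis: boss top at scene (418,190), finger at (419,180). Descend and grip.

Emit:
arm_command:
  newtons: 40
  targets:
    - [0, 20, 3, 0, 0, 0, 0]
    - [0, 45, 3, 0, 0, 0, 0]
    - [0, 62, 3, 0, 0, 0, 0]
    - [0, 70, 3, 0, 0, 0, 0]
    - [0, 70, 3, 0, 0, 0, 0]
    - [150, 70, 3, 0, 0, 0, 0]
    - [255, 70, 3, 0, 0, 0, 0]
    - [255, 70, 3, 0, 0, 0, 0]
    - [255, 70, 3, 0, 0, 0, 0]
    - [255, 70, 3, 0, 0, 0, 0]

```text
time: 3.2
ee_pos: [0.4618, -0.1487, 0.0728]
eef_rot: [0.291, 0.645, -0.291, 0.645]
ft_force: [-0.3, 0.5, 0.9]
width: 0.0549
```

Emit:
arm_command:
  targets:
    - [255, 0, 0, 0, 0, 0, 0]
    - [255, 0, 0, 0, 0, 0, 0]

```text
time: 3.4
ee_pos: [0.4617, -0.1486, 0.0726]
eef_rot: [0.291, 0.645, -0.291, 0.645]
ft_force: [0.6, 0.4, -0.1]
width: 0.0387
```

Emit:
arm_command:
  targets:
    - [255, 0, 0, 0, 0, 0, 0]
    - [255, 0, 0, 0, 0, 0, 0]
    - [255, 0, 0, 0, 0, 0, 0]

```text
time: 3.7
ee_pos: [0.4618, -0.1487, 0.0725]
eef_rot: [0.291, 0.645, -0.291, 0.645]
ft_force: [0.2, -1.1, -0.5]
width: 0.0295
```

```bash
python3 - <<'E'
from h import *
s=read_state();r=R.from_quat(s['eef_rot']).as_matrix();print(s['time'],s['ee_pos'],s['joint_positions'].round(3),s['width']);print(r.round(4),s['ft_force'])
E
```

```text
3.7 [ 0.46178135 -0.14874891  0.07252794] [ 0.753  0.225 -0.583  1.967  0.147  0.991 -0.747] 0.02954465901964218
[[ 2.000e-04  7.493e-01  6.622e-01]
 [-2.000e-04  6.622e-01 -7.493e-01]
 [-1.000e+00  0.000e+00  2.000e-04]] [ 0.20538907 -1.10287616 -0.49494215]
```

```bash
cat > goal.py <<'E'
from sl import *
M=np.array([.468,.0973,.1094]);YAW=np.radians(-3.6);L=.0725
def target(d,phi,off=(0,0),m=M):
    """crank mouth d above floor along sleeve z, offsets in sleeve x,y (m)"""
    Rm=sleeveframe(m,YAW);fl=m-.045*Rm[:,2]
    C=Rm@R.from_euler('z',phi,degrees=True).as_matrix()
    T=np.c_[-C[:,2],-C[:,1],-C[:,0]]
    return fl+Rm@np.array([off[0],off[1],d])+L*C[:,2],T
def delta(p,T,st=None):
    s=st or read_state();r=R.from_quat(s['eef_rot']).as_matrix()
    return (r.T@(p-s['ee_pos'])*1000).round(1),R.from_matrix(r.T@T).as_rotvec().round(4)
def mouthpose(st=None,off=(0,0),m=M):
    s=st or read_state();r=R.from_quat(s['eef_rot']).as_matrix();Rm=sleeveframe(m,YAW);fl=m-.045*Rm[:,2]
    p=s['ee_pos']+L*r[:,0]; C=np.c_[-r[:,2],-r[:,1],-r[:,0]]; Q=Rm.T@C
    return (Rm.T@(p-fl)*1000).round(2), np.degrees(np.arctan2(Q[1,0],Q[0,0])).round(2), np.degrees(np.arccos(Q[2,2])).round(2)
E
python3 - <<'E'
from goal import *
s=read_state(); s2=dict(s); s2['ee_pos']=s['ee_pos']+[0,0,.15]
for d in(.1,.085): p,T=target(d,105);print(p,delta(p,T,s2))
print(mouthpose())
E
```

```text
[0.40826049 0.10105849 0.22197582] (array([   0.5,  125.3, -222.6]), array([ 0.5142, -0.2472,  0.4278]))
[0.41528867 0.10061632 0.2087316 ] (array([  13.7,  130.3, -217.6]), array([ 0.5142, -0.2472,  0.4278]))
(array([ -43.17, -245.96,  -55.92]), np.float64(131.51), np.float64(27.99))
```

Emit:
arm_command:
  targets:
    - [255, -10, 0, 0, 0, 0, 0]
    - [255, -35, 0, 0, 0, 0, 0]
    - [255, -70, 0, 0, 0, 0, 0]
    - [255, -105, 0, 0, 0, 0, 0]
    - [255, -135, 0, 0, 0, 0, 0]
    - [255, -150, 0, 0, 0, 0, 0]
    - [255, -150, 0, 0, 0, 0, 0]

```text
time: 4.4
ee_pos: [0.4626, -0.1486, 0.2249]
eef_rot: [0.29, 0.643, -0.291, 0.646]
ft_force: [-0.6, -0.7, -4.8]
width: 0.0297
```

Emit:
arm_command:
  targets:
    - [255, 0, 12, -22, 0.05, -0.025, 0.043]
    - [255, 0, 25, -45, 0.1, -0.05, 0.086]
    - [255, 0, 38, -67, 0.154, -0.074, 0.128]
    - [255, 0, 50, -89, 0.206, -0.099, 0.171]
    - [255, 0, 63, -112, 0.257, -0.124, 0.214]
    - [255, 0, 75, -134, 0.309, -0.148, 0.257]
    - [255, 0, 88, -156, 0.36, -0.173, 0.3]
    - [255, 0, 100, -178, 0.411, -0.198, 0.342]
    - [255, 0, 113, -200, 0.463, -0.222, 0.385]
    - [255, 0, 125, -222, 0.514, -0.247, 0.428]

```text
time: 5.4
ee_pos: [0.4101, 0.0776, 0.2201]
eef_rot: [0.513, 0.416, -0.339, 0.67]
ft_force: [-0.3, -1.0, -3.7]
width: 0.0292
```

Emit:
arm_command:
  targets:
    - [255, 0, 0, 0, 0, 0, 0]
    - [255, 0, 0, 0, 0, 0, 0]

```text
time: 5.6
ee_pos: [0.4103, 0.0786, 0.2208]
eef_rot: [0.512, 0.418, -0.337, 0.671]
ft_force: [0.1, 0.6, -4.6]
width: 0.0299
```

```bash
python3 - <<'E'
from goal import *
s=read_state();print(s['time'],s['ee_pos'],s['joint_positions'].round(3),s['ft_force'].round(1),s['torque'].round(2),s['width'])
p,T=target(.1,105);print(delta(p,T),mouthpose())
i=camera('top')[:,:,::-1];cv2.imwrite('pics/top3.png',i);crop(i,240,170,360,290,4,'pics/a.png')
i=camera('scene')[:,:,::-1];cv2.imwrite('pics/scene3.png',i);crop(i,240,120,340,240,4,'pics/b.png')
cv2.imwrite('pics/t3.png',np.hstack([cv2.imread('pics/a.png'),cv2.imread('pics/b.png')])[:,:800])
E
```

```text
5.6 [0.41033641 0.0786399  0.22078474] [ 0.251 -0.499 -0.533  2.262 -0.133  0.9   -1.542] [ 0.1  0.6 -4.6] [ 0.    0.91 -0.03] 0.029879936285282054
(array([ -2.5,   4.3, -22. ]), array([ 0.0474, -0.0161,  0.047 ])) (array([ -1.09, -22.09,  97.4 ]), np.float64(107.69), np.float64(2.85))
```

View pics/t3.png

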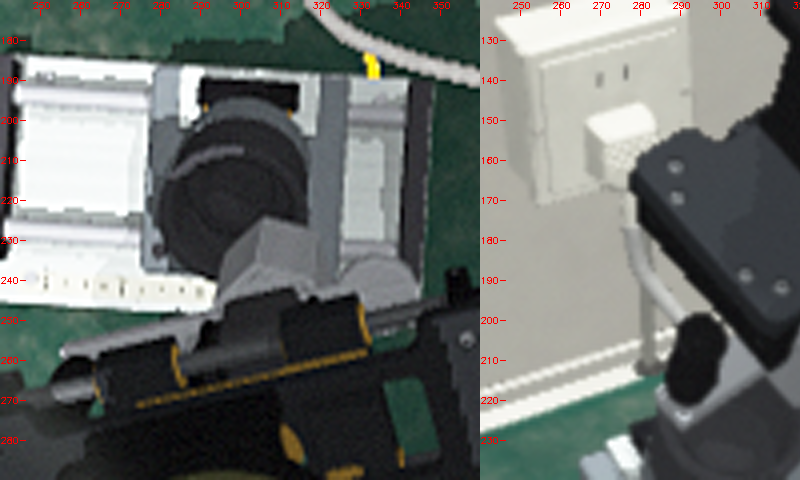

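The commanded pose took joint 2 to its limit (-0.5), because the arm is too high and too close to the base there. The scene view shows the crank just above the sleeve, knob at (293,210). Moving lower and further out relieves joint 2, so I go there gently.

Emit:
arm_command:
  targets:
    - [255, 5, 1, -3, 0, 0, 0]
    - [255, 10, 2, -8, 0.01, 0, 0.01]
    - [255, 16, 3, -14, 0.02, -0.01, 0.02]
    - [255, 22, 4, -18, 0.04, -0.016, 0.04]
    - [255, 27, 4, -22, 0.047, -0.016, 0.047]
    - [255, 27, 4, -22, 0.047, -0.016, 0.047]

```text
time: 6.3
ee_pos: [0.4214, 0.0991, 0.1954]
eef_rot: [0.535, 0.39, -0.336, 0.669]
ft_force: [-0.9, 0.5, -3.7]
width: 0.03
```

```bash
python3 - <<'E'
from goal import *
s=read_state();print(s['time'],s['ee_pos'],s['joint_positions'].round(3),s['ft_force'].round(1),s['torque'].round(2),s['width'])
p,T=target(.07,105);print(delta(p,T),mouthpose())
i=camera('top')[:,:,::-1];cv2.imwrite('pics/top4.png',i);crop(i,240,170,360,290,4,'pics/a.png')
i=camera('scene')[:,:,::-1];cv2.imwrite('pics/scene4.png',i);crop(i,260,160,380,280,5,'pics/b.png')
E
```

```text
6.3 [0.42141494 0.09913595 0.19539748] [ 0.273 -0.478 -0.637  2.305 -0.108  0.779 -1.688] [-0.9  0.5 -3.7] [0.01 1.02 0.04] 0.029965423643637527
(array([ 0.3,  1. , -0.9]), array([-0.0039,  0.0021, -0.0006])) (array([-0.69, -1.23, 70.31]), np.float64(104.78), np.float64(0.13))
```

View pics/b.png

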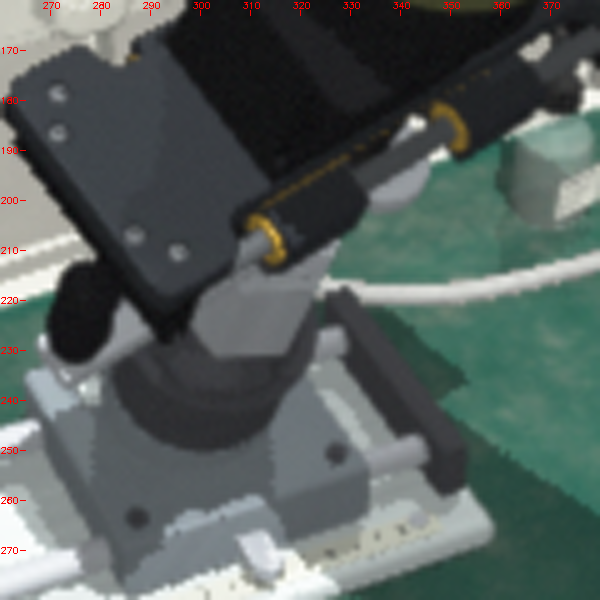

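View pics/a.png

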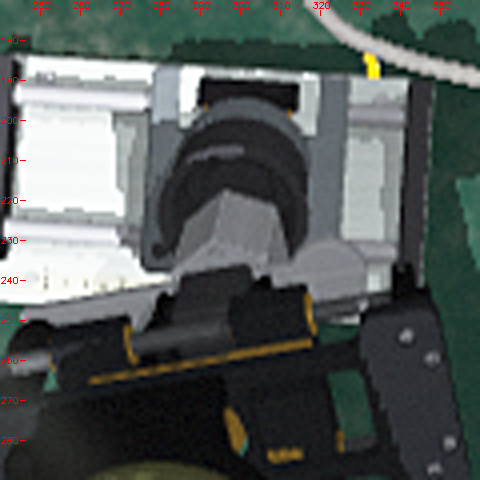

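```bash
cat > ov2.py <<'E'
from goal import *
import sys
def ov(tag,out,boxes=((255,190,335,270),(265,190,345,270)),m=M):
    s=read_state();r=R.from_quat(s['eef_rot']).as_matrix();p=s['ee_pos']+L*r[:,0];C=np.c_[-r[:,2],-r[:,1],-r[:,0]]
    Rm=sleeveframe(m,YAW);fl=m-.045*Rm[:,2];ci=np.linspace(0,2*np.pi,60);o=[]
    for n,(u0,v0,u1,v1) in zip(('top','scene'),boxes):
        S=5;a=cv2.imread(f'pics/{n}{tag}.png')[v0:v1,u0:u1];a=(255*(a/255.)**.6).astype(np.uint8);a=cv2.resize(a,None,fx=S,fy=S,interpolation=cv2.INTER_CUBIC);b=a.copy()
        def dr(X,col):
            q=proj(n,X);cv2.polylines(b,[np.round((q-[u0,v0]+.5)*S*16).astype(np.int32)],True,col,1,cv2.LINE_AA,4)
        h=.0215/np.cos(np.pi/6)
        for z in(0,.044):dr(np.array([(h*np.cos(k),h*np.sin(k),z) for k in np.pi/6+np.arange(6)*np.pi/3])@C.T+p,(0,255,0))
        dr(np.array([(-.045+.017*np.cos(k),.017*np.sin(k),.062) for k in ci])@C.T+p,(255,0,0))
        for z in (.066,.114):dr(np.array([(.08+.0105*np.cos(k),.0105*np.sin(k),z) for k in ci])@C.T+p,(0,255,255))
        dr(np.array([(.0345*np.cos(k),.0345*np.sin(k),.045) for k in ci])@Rm.T+fl,(0,0,255))
        o.append(np.hstack([a,b]))
    o=np.vstack(o);f=min(800/o.shape[1],600/o.shape[0]);cv2.imwrite(out,cv2.resize(o,None,fx=f,fy=f,interpolation=cv2.INTER_AREA))
E
python3 -c "
from ov2 import *
ov('4','pics/o4.png')"
```

```text
(no output)
```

View pics/o4.png

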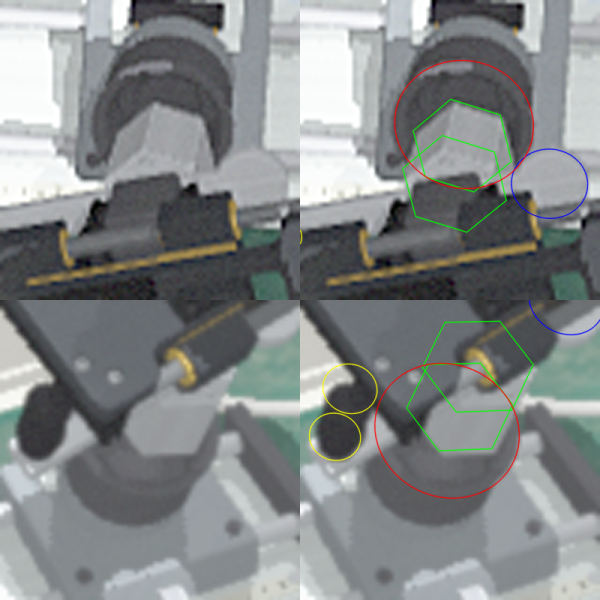

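```bash
python3 - <<'E'
from h import *
for n,b in(('top',(270,205,345,255)),('scene',(262,195,352,255))):
    i=cv2.imread(f'pics/{n}4.png');i=(255*(i/255.)**.6).astype(np.uint8);crop(i,*b,8 if n=='scene' else 10,f'pics/z_{n}.png')
E
```

```text
(no output)
```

View pics/z_top.png

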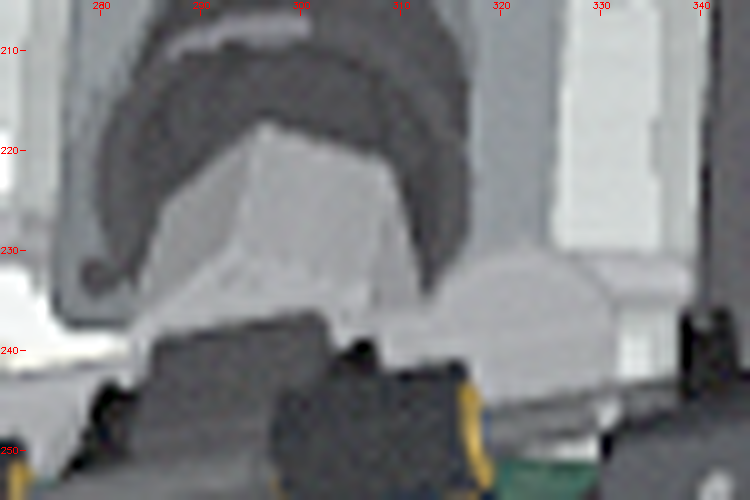

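View pics/z_scene.png

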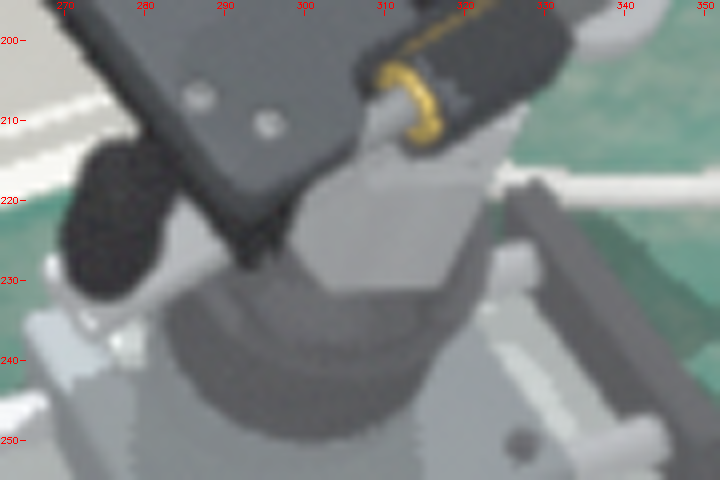

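```bash
python3 - <<'E'
from goal import *
from scipy.optimize import least_squares
s=read_state();r=R.from_quat(s['eef_rot']).as_matrix();p=s['ee_pos']+L*r[:,0];C=np.c_[-r[:,2],-r[:,1],-r[:,0]]
h=.0215/np.cos(np.pi/6);V=np.array([(h*np.cos(k),h*np.sin(k),0) for k in np.pi/6+np.arange(6)*np.pi/3])
for n in('top','scene'):print(n,proj(n,V@C.T+p).round(1).tolist(), 'cw',proj(n,C@[-.045,0,.062]+p).round(1),'kb',proj(n,C@[.08,0,.066]+p).round(1))
Rm=sleeveframe(M,YAW);fl=M-.045*Rm[:,2]
print(proj('top',[M,fl]),proj('scene',[M,fl]))
E
```

```text
top [[287.8, 236.6], [300.8, 240.6], [310.8, 232.5], [307.8, 220.1], [294.6, 215.9], [284.6, 224.3]] cw [[320.9 238.5]] kb [[248.7 252.2]]
scene [[301.4, 229.6], [315.6, 229.1], [321.1, 217.3], [312.6, 206.2], [298.6, 206.6], [292.8, 218.2]] cw [[335.5 189.3]] kb [[273.7 225.9]]
[[298.13707362 222.89743183]
 [299.93187613 214.01130914]] [[303.78192361 224.00511963]
 [299.49416983 233.55315333]]
```

```bash
python3 - <<'E'
from goal import *
from scipy.optimize import least_squares
s=read_state();r=R.from_quat(s['eef_rot']).as_matrix();p=s['ee_pos']+L*r[:,0];C=np.c_[-r[:,2],-r[:,1],-r[:,0]]
h=.0215/np.cos(np.pi/6);V=np.array([(h*np.cos(k),h*np.sin(k),0) for k in np.pi/6+np.arange(6)*np.pi/3])@C.T+p
ob={'top':{5:(285.5,225),4:(296,217),3:(308.3,220.5)},'scene':{0:(302.8,230.8),1:(316.5,230.8),2:(322.8,219.5)}}
f=lambda D:np.array([proj(n,V[i]+D)[0]-uv for n in ob for i,uv in ob[n].items()]).ravel()
q=least_squares(f,[0,0,0]);print('D world mm',q.x*1000,'rms',np.sqrt(np.mean(q.fun**2)));Rm=sleeveframe(M,YAW);print('D in sleeve frame',Rm.T@q.x*1000);print(q.fun.reshape(-1,2).round(1))
for n,b in(('top',(274,198,324,246)),('scene',(276,200,332,248))):
    i=cv2.imread(f'pics/{n}0.png');i=(255*(i/255.)**.5).astype(np.uint8);u0,v0,u1,v1=b;S=14
    a=cv2.resize(i[v0:v1,u0:u1],None,fx=S,fy=S,interpolation=cv2.INTER_CUBIC);ci=np.linspace(0,2*np.pi,80)
    fl=M-.045*Rm[:,2]
    for rr,c in((.0295,(0,255,255)),(.036,(0,0,255)),(.0345,(0,255,0))):
        X=np.array([(rr*np.cos(k),rr*np.sin(k),.045) for k in ci])@Rm.T+fl
        cv2.polylines(a,[np.round((proj(n,X)-[u0,v0]+.5)*S*16).astype(np.int32)],True,c,1,cv2.LINE_AA,4)
    cv2.imwrite(f'pics/m_{n}.png',a)
E
```

```text
D world mm [-1.15477617 -1.70219638 -3.66374762] rms 0.36342900279485185
D in sleeve frame [-2.64324918 -1.77134648 -2.74401031]
[[ 0.2  0.1]
 [-0.3 -0.3]
 [ 0.5  0.4]
 [-0.2  0.5]
 [ 0.3 -0.1]
 [-0.5 -0.5]]
```

View pics/m_top.png

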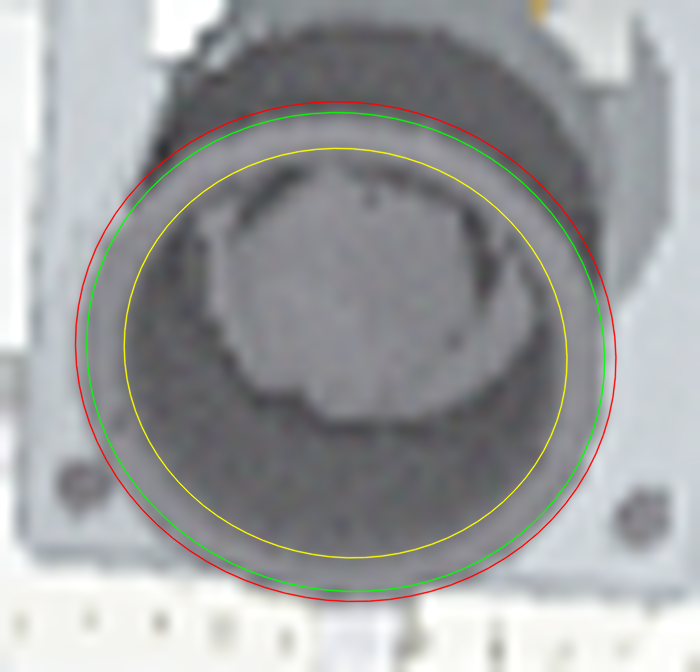

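View pics/m_scene.png

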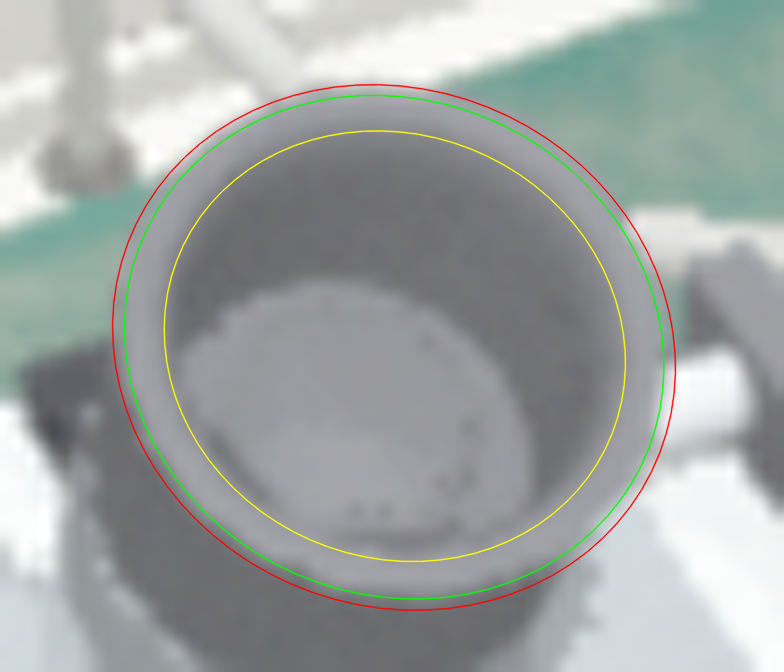

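The mouth ring fits both views within about 0.3 px. The crank appears offset from nominal by (-1.2,-1.7,-3.7) mm, so I correct the sleeve position in robot coordinates by the opposite amount and go in.

```bash
sed -i 's/^M=.*;YAW/M=np.array([.4692,.0990,.1131]);YAW/' goal.py; python3 - <<'E'
from goal import *
print(mouthpose())
for d in(.07,.05,.03,.018):p,T=target(d,105);print(d,delta(p,T))
E
```

```text
(array([-2.51, -3.03, 68.25]), np.float64(104.78), np.float64(0.15))
0.07 (array([-1.8,  3.3, -2.1]), array([-0.0038,  0.002 , -0.0016]))
0.05 (array([18.2,  3.3, -2.2]), array([-0.0038,  0.002 , -0.0016]))
0.03 (array([38.2,  3.3, -2.2]), array([-0.0038,  0.002 , -0.0016]))
0.018 (array([50.2,  3.2, -2.2]), array([-0.0038,  0.002 , -0.0016]))
```

Emit:
arm_command:
  targets:
    - [255, 3, 2, -1, 0, 0, 0]
    - [255, 8, 3, -2, 0, 0, 0]
    - [255, 14, 3, -2, 0, 0, 0]
    - [255, 20, 3, -2, 0, 0, 0]
    - [255, 26, 3, -2, 0, 0, 0]
    - [255, 32, 3, -2, 0, 0, 0]
    - [255, 33, 3, -2, 0, 0, 0]
    - [255, 33, 3, -2, 0, 0, 0]

```text
time: 7.2
ee_pos: [0.4395, 0.1009, 0.1682]
eef_rot: [0.536, 0.39, -0.335, 0.669]
ft_force: [0.2, 0.3, -3.2]
width: 0.0298
```

```bash
cat > st.py <<'E'
from goal import *
s=read_state();Rm=sleeveframe(M,YAW)
print('t',s['time'],'j',s['joint_positions'].round(3),'F sleeve',(Rm.T@s['ft_force']).round(1),'T sleeve',(Rm.T@s['torque']).round(2),'w',round(s['width'],4));print('mouth',mouthpose())
E
python3 st.py
```

```text
t 7.2 j [ 0.318 -0.391 -0.696  2.312 -0.056  0.689 -1.738] F sleeve [-1.3  0.3 -2.9] T sleeve [0.03 1.07 0.02] w 0.0298
mouth (array([-0.23, -0.07, 35.11]), np.float64(104.79), np.float64(0.13))
```

Free so far at d=35 mm. Now feel down gently.

Emit:
arm_command:
  targets:
    - [255, 4, 0, 0, 0, 0, 0]
    - [255, 8, 0, 0, 0, 0, 0]
    - [255, 11, 0, 0, 0, 0, 0]
    - [255, 14, 0, 0, 0, 0, 0]
    - [255, 14, 0, 0, 0, 0, 0]

```text
time: 7.7
ee_pos: [0.4461, 0.1004, 0.1557]
eef_rot: [0.536, 0.39, -0.335, 0.669]
ft_force: [0.0, -0.4, -3.9]
width: 0.03
```

```bash
python3 st.py
```

```text
t 7.7 j [ 0.34  -0.354 -0.723  2.317 -0.028  0.65  -1.762] F sleeve [-1.8 -0.4 -3.5] T sleeve [0.01 0.99 0.04] w 0.03
mouth (array([-0.29, -0.12, 20.98]), np.float64(104.8), np.float64(0.13))
```

Emit:
arm_command:
  targets:
    - [255, 2, 0, 0, 0, 0, 0]
    - [255, 4, 0, 0, 0, 0, 0]
    - [255, 6, 0, 0, 0, 0, 0]
    - [255, 8, 0, 0, 0, 0, 0]
    - [255, 8, 0, 0, 0, 0, 0]

```text
time: 8.2
ee_pos: [0.4499, 0.1002, 0.1488]
eef_rot: [0.536, 0.39, -0.335, 0.67]
ft_force: [-0.3, 0.8, -3.2]
width: 0.0297
```

```bash
python3 st.py
```

```text
t 8.2 j [ 0.354 -0.333 -0.74   2.319 -0.009  0.629 -1.778] F sleeve [-1.8  0.8 -2.7] T sleeve [-0.02  1.   -0.  ] w 0.0297
mouth (array([-0.13, -0.1 , 13.14]), np.float64(104.8), np.float64(0.15))
```

Emit:
arm_command:
  targets:
    - [255, 1.5, 0, 0, 0, 0, 0]
    - [255, 3, 0, 0, 0, 0, 0]
    - [255, 4.5, 0, 0, 0, 0, 0]
    - [255, 6, 0, 0, 0, 0, 0]
    - [255, 6, 0, 0, 0, 0, 0]

```text
time: 8.7
ee_pos: [0.4528, 0.1001, 0.1436]
eef_rot: [0.536, 0.39, -0.335, 0.67]
ft_force: [0.4, -0.1, -4.0]
width: 0.0295
```

```bash
python3 st.py
```

```text
t 8.7 j [ 0.365 -0.316 -0.753  2.32   0.007  0.613 -1.791] F sleeve [-1.5 -0.1 -3.7] T sleeve [-0.03  0.99  0.01] w 0.0295
mouth (array([-0.05, -0.07,  7.18]), np.float64(104.8), np.float64(0.15))
```

The socket went past the hex's end without resistance, so it appears to be engaged. Next I feel for the floor.

Emit:
arm_command:
  targets:
    - [255, 1.5, 0, 0, 0, 0, 0]
    - [255, 3, 0, 0, 0, 0, 0]
    - [255, 4.5, 0, 0, 0, 0, 0]
    - [255, 6, 0, 0, 0, 0, 0]
    - [255, 6, 0, 0, 0, 0, 0]

```text
time: 9.2
ee_pos: [0.4565, 0.0997, 0.1407]
eef_rot: [0.536, 0.389, -0.335, 0.67]
ft_force: [-26.9, -5.1, 31.7]
width: 0.0298
```

```bash
python3 st.py
```

```text
t 9.2 j [ 0.377 -0.302 -0.766  2.318  0.025  0.601 -1.806] F sleeve [-8.5 -6.8 40.4] T sleeve [-1.76  2.53  0.1 ] w 0.0298
mouth (array([ 2.04, -0.3 ,  2.84]), np.float64(104.82), np.float64(0.32))
```

Firm contact at nominal d≈2.8 mm with 44 N axial, which should be the floor. Relax the press and look.

Emit:
arm_command:
  targets:
    - [255, -1, 0, 0, 0, 0, 0]
    - [255, -1.5, 0, 0, 0, 0, 0]
    - [255, -1.5, 0, 0, 0, 0, 0]

```text
time: 9.5
ee_pos: [0.4552, 0.1, 0.1402]
eef_rot: [0.536, 0.39, -0.335, 0.67]
ft_force: [-3.5, -1.2, 3.8]
width: 0.0298
```

```bash
python3 st.py; python3 - <<'E'
from ov2 import *
for n in('top','scene'):cv2.imwrite(f'pics/{n}5.png',camera(n)[:,:,::-1])
ov('5','pics/o5.png')
E
```

```text
t 9.5 j [ 0.374 -0.304 -0.762  2.32   0.019  0.601 -1.802] F sleeve [-1.2 -1.4  5. ] T sleeve [-0.34  0.8   0.02] w 0.0298
mouth (array([0.63, 0.03, 3.03]), np.float64(104.8), np.float64(0.21))
```

View pics/o5.png

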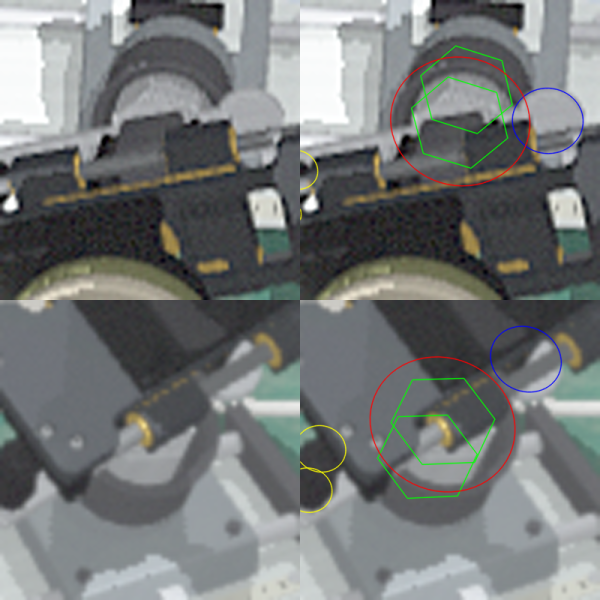

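The crank is seated: arm just above the sleeve mouth in both views. Now I measure the pointers more accurately.

```bash
python3 - <<'E'
from h import *
def z(n,f,b,S,o):
    u0,v0,u1,v1=b;i=cv2.imread(f);crop(i,u0,v0,u1,v1,S,o)
z('top','pics/top0.png',(265,232,315,268),14,'pics/p_top.png')
z('scene','pics/scene0.png',(288,258,338,308),12,'pics/p_scene.png')
E
```

```text
(no output)
```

View pics/p_top.png

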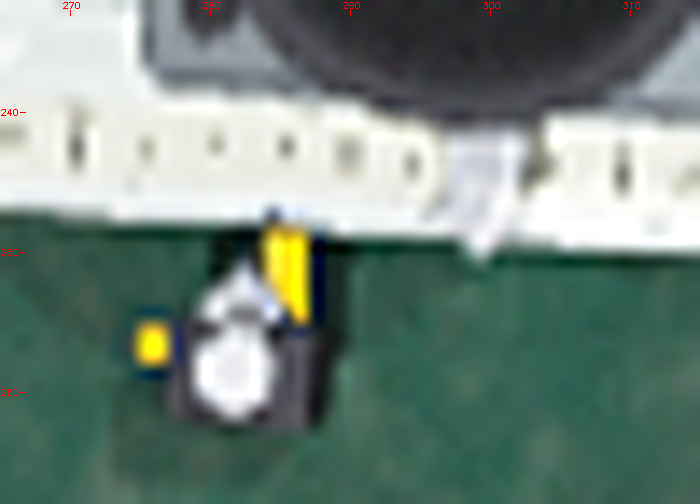

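View pics/p_scene.png

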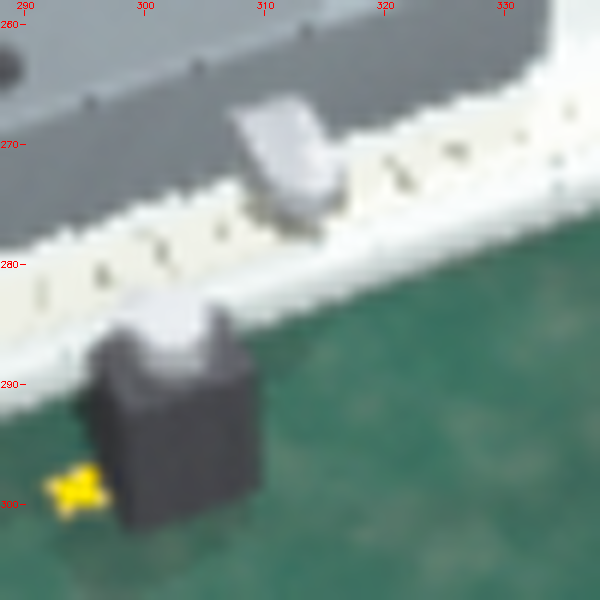

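```bash
python3 - <<'E'
from goal import *
y=np.array([-np.sin(YAW),np.cos(YAW),0])
a=atz('top',(298.8,249.7),.027);b=atz('top',(281.8,250.4),.027);print(b-a,(b-a)@y*1000)
a=atz('scene',(312.5,276.2),.027);b=atz('scene',(301.3,281.7),.027);print(b-a,(b-a)@y*1000)
E
```

```text
[-0.00134281  0.03469286  0.        ] 34.54008632486657
[-0.00222087  0.02384613  0.        ] 23.659628076172716
```

I'll use the top view, which puts the travel at about 34.5 mm. Wind counter-clockwise, which is negative about tool x, first taking up the play and watching the torque.

```bash
python3 - <<'E'
from goal import *
s=read_state();r=R.from_quat(s['eef_rot']).as_matrix();print('sleeve y in tool',(r.T@sleeveframe(M,YAW)[:,1]).round(3))
K,c,_=P('scene')
for uv in((298.8,249.7),(281.8,250.4)):print(proj('scene',atz('top',uv,.027)))
E
```

```text
sleeve y in tool [-0.001  0.255 -0.967]
[[315.08979591 273.9737566 ]]
[[298.34731496 281.25584479]]
```

Emit:
arm_command:
  targets:
    - [255, 0, 0, 0, -0.05, 0, 0]
    - [255, 0, 0, 0, -0.1, 0, 0]
    - [255, 0, 0, 0, -0.15, 0, 0]
    - [255, 0, 0, 0, -0.15, 0, 0]

```text
time: 10.0
ee_pos: [0.4552, 0.1001, 0.1402]
eef_rot: [0.484, 0.414, -0.305, 0.708]
ft_force: [-3.8, -2.4, 4.2]
width: 0.0298
```

```bash
python3 st.py
```

```text
t 10.0 j [ 0.336 -0.297 -0.732  2.321  0.043  0.603 -1.673] F sleeve [-1.2 -2.7  5.4] T sleeve [-0.52  0.59 -0.  ] w 0.0298
mouth (array([0.61, 0.1 , 3.02]), np.float64(113.44), np.float64(0.2))
```

Emit:
arm_command:
  targets:
    - [255, 0, 0, 0, -0.05, 0, 0]
    - [255, 0, 0, 0, -0.1, 0, 0]
    - [255, 0, 0, 0, -0.15, 0, 0]
    - [255, 0, 0, 0, -0.15, 0, 0]

```text
time: 10.4
ee_pos: [0.455, 0.1009, 0.1401]
eef_rot: [0.43, 0.436, -0.273, 0.742]
ft_force: [-5.0, 1.3, 3.7]
width: 0.0297
```

```bash
python3 st.py
```

```text
t 10.4 j [ 0.3   -0.291 -0.704  2.322  0.063  0.605 -1.544] F sleeve [-2.7  1.   5.7] T sleeve [ 0.51  1.14 -0.26] w 0.0297
mouth (array([0.26, 0.98, 3.04]), np.float64(121.99), np.float64(0.16))
```

Torque is now -0.26 N m, so the hex is being driven. Wind with the tool moving along the travel at 16 mm/rad.

Emit:
arm_command:
  targets:
    - [255, 0, 1.1, -1.8, -0.1, 0, 0]
    - [255, 0, 2.0, -3.2, -0.2, 0, 0]
    - [255, 0, 2.8, -4.5, -0.3, 0, 0]
    - [255, 0, 3.7, -5.9, -0.4, 0, 0]
    - [255, 0, 4.5, -7.2, -0.5, 0, 0]
    - [255, 0, 5.4, -8.6, -0.6, 0, 0]
    - [255, 0, 5.4, -8.6, -0.6, 0, 0]

```text
time: 11.1
ee_pos: [0.4551, 0.1112, 0.1397]
eef_rot: [0.19, 0.498, -0.131, 0.836]
ft_force: [-10.8, 2.3, 6.2]
width: 0.0295
```

```bash
python3 st.py
```

```text
t 11.1 j [ 0.169 -0.265 -0.623  2.317  0.153  0.619 -1.049] F sleeve [-6.7  1.6 10.6] T sleeve [0.62 2.05 0.02] w 0.0295
mouth (array([-0.54, 11.31,  2.97]), np.float64(156.5), np.float64(0.09))
```

```bash
python3 - <<'E'
from h import *
for n in('top','scene'):cv2.imwrite(f'pics/{n}6.png',camera(n)[:,:,::-1])
a=cv2.imread('pics/scene6.png')[190:310,240:360];b=cv2.imread('pics/top6.png')[180:280,230:350]
cv2.imwrite('pics/v6.png',np.hstack([cv2.resize(a,(400,400),interpolation=2),cv2.resize(b,(400,400*100//120),interpolation=2)[:400] if 0 else cv2.copyMakeBorder(cv2.resize(b,(400,333),interpolation=2),0,67,0,0,0)]))
E
```

```text
(no output)
```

View pics/v6.png

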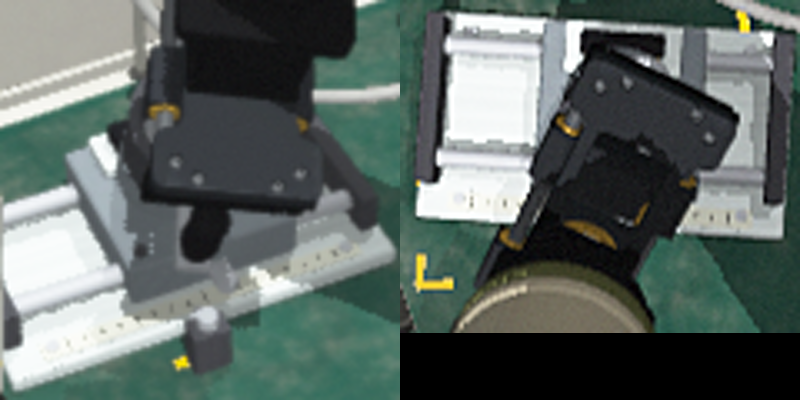

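Emit:
arm_command:
  targets:
    - [255, 0, 1.5, -0.6, -0.1, 0, 0]
    - [255, 0, 2.9, -1.3, -0.2, 0, 0]
    - [255, 0, 4.4, -1.9, -0.3, 0, 0]
    - [255, 0, 5.9, -2.6, -0.4, 0, 0]
    - [255, 0, 7.3, -3.2, -0.5, 0, 0]
    - [255, 0, 7.3, -3.2, -0.5, 0, 0]

```text
time: 11.8
ee_pos: [0.4551, 0.1191, 0.1394]
eef_rot: [-0.022, 0.515, -0.004, 0.857]
ft_force: [-13.5, 2.5, 7.9]
width: 0.0299
```

```bash
python3 st.py; python3 - <<'E'
from h import *
for n in('top','scene'):cv2.imwrite(f'pics/{n}7.png',camera(n)[:,:,::-1])
crop(cv2.imread('pics/scene7.png'),275,240,345,310,8,'pics/v7.png')
crop(cv2.imread('pics/top7.png'),250,180,350,270,6,'pics/v7t.png')
E
```

```text
t 11.8 j [ 0.07  -0.247 -0.559  2.313  0.213  0.631 -0.623] F sleeve [-8.3  1.6 13.3] T sleeve [ 0.6   2.74 -0.05] w 0.0299
mouth (array([-1.2 , 19.18,  2.91]), np.float64(-174.85), np.float64(0.04))
```

View pics/v7.png

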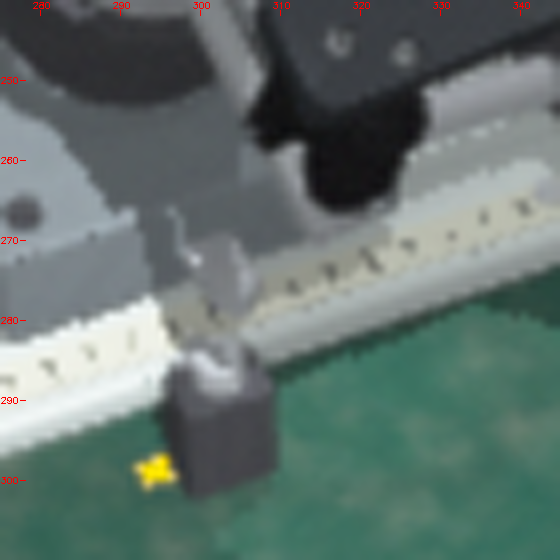

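View pics/v7t.png

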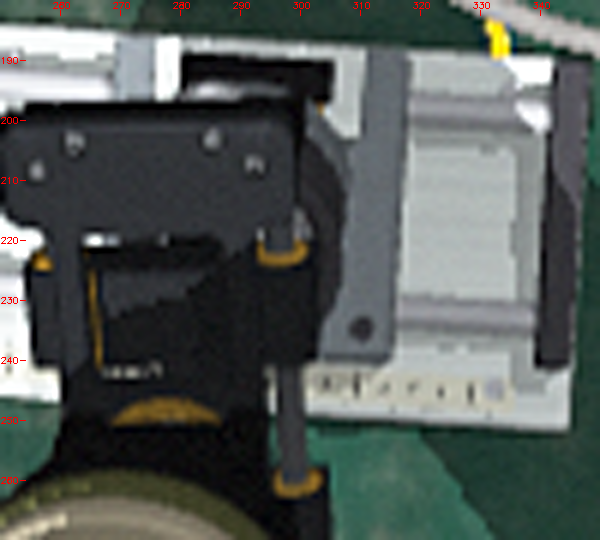

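The carriage has travelled about 19.5 mm. The top-view edge moved from u=325 to 315, which agrees. About 15 mm remain. Wind another 11 mm, easing the axial press a little.

Emit:
arm_command:
  targets:
    - [255, -0.3, 1.6, 0.0, -0.1, 0, 0]
    - [255, -0.4, 3.2, 0.0, -0.2, 0, 0]
    - [255, -0.4, 4.8, 0.1, -0.3, 0, 0]
    - [255, -0.4, 6.4, 0.3, -0.4, 0, 0]
    - [255, -0.4, 8.0, 0.4, -0.5, 0, 0]
    - [255, -0.4, 9.6, 0.6, -0.6, 0, 0]
    - [255, -0.4, 11.2, 0.7, -0.7, 0, 0]
    - [255, -0.4, 11.2, 0.7, -0.7, 0, 0]

```text
time: 12.7
ee_pos: [0.455, 0.1299, 0.139]
eef_rot: [-0.315, 0.486, 0.173, 0.797]
ft_force: [-10.4, 0.7, 2.9]
width: 0.0299
```

```bash
python3 st.py; python3 - <<'E'
from h import *
for n in('top','scene'):cv2.imwrite(f'pics/{n}8.png',camera(n)[:,:,::-1])
crop(cv2.imread('pics/scene8.png'),275,240,345,310,8,'pics/v8.png')
crop(cv2.imread('pics/top8.png'),250,180,350,270,6,'pics/v8t.png')
E
```

```text
t 12.7 j [-0.057 -0.227 -0.477  2.308  0.281  0.649 -0.01 ] F sleeve [-7.8  0.   7.4] T sleeve [ 0.34  2.47 -0.03] w 0.0299
mouth (array([-2.05, 29.83,  2.9 ]), np.float64(-134.74), np.float64(0.07))
```

View pics/v8.png

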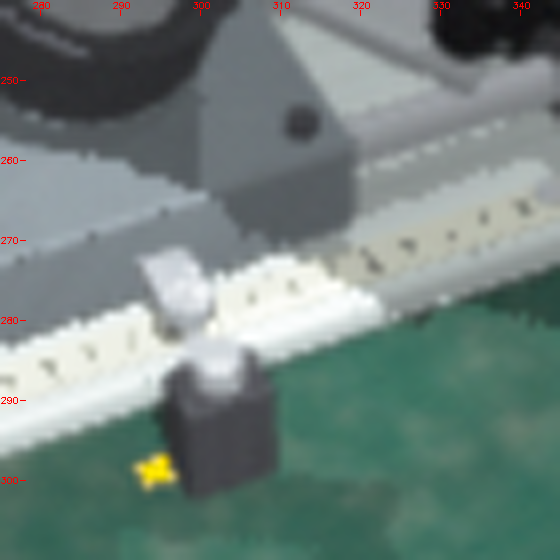

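View pics/v8t.png

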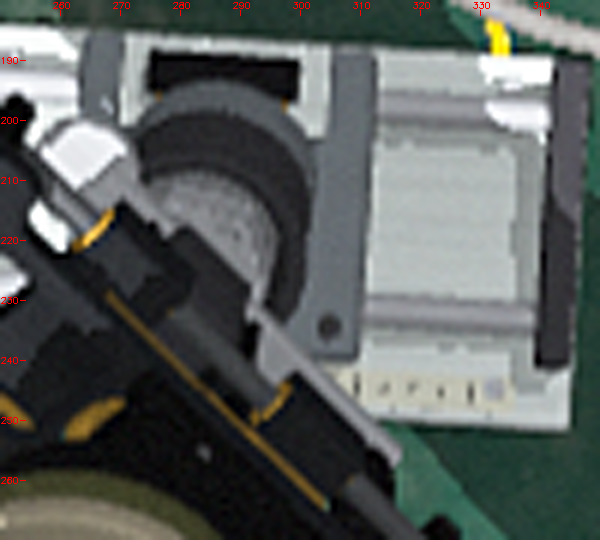

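The carriage is at about 30 mm by both the arm and the top view (corner now at u=309.7). Wind the remaining ~4.5 mm.

Emit:
arm_command:
  targets:
    - [255, 0, 1.3, 0.9, -0.09, 0, 0]
    - [255, 0, 2.4, 1.9, -0.18, 0, 0]
    - [255, 0, 3.5, 2.8, -0.28, 0, 0]
    - [255, 0, 3.5, 2.8, -0.28, 0, 0]
    - [255, 0, 3.5, 2.8, -0.28, 0, 0]

```text
time: 13.3
ee_pos: [0.4551, 0.1341, 0.1389]
eef_rot: [-0.422, 0.457, 0.238, 0.746]
ft_force: [-8.8, 1.2, 1.9]
width: 0.0303
```

```bash
python3 st.py; python3 - <<'E'
from h import *
for n in('top','scene'):cv2.imwrite(f'pics/{n}9.png',camera(n)[:,:,::-1])
crop(cv2.imread('pics/scene9.png'),275,240,345,310,8,'pics/v9.png')
crop(cv2.imread('pics/top9.png'),250,180,350,270,6,'pics/v9t.png')
# displacement of carriage by template (screw/corner area)
a=cv2.imread('pics/top0.png');
for k in(8,9):
    b=cv2.imread(f'pics/top{k}.png')
    t=a[226:243,314:328]
    r=cv2.matchTemplate(b[222:247,285:330],t,cv2.TM_CCOEFF_NORMED);_,v,_,l=cv2.minMaxLoc(r)
    x=l[0]; 
    if 0<x<r.shape[1]-1: c=r[l[1]]; x=x+.5*(c[x-1]-c[x+1])/(c[x-1]-2*c[x]+c[x+1])
    print(k,v,x+285-314,l[1]+222-226)
E
```

```text
t 13.3 j [-0.104 -0.221 -0.448  2.306  0.305  0.655  0.235] F sleeve [-6.9  0.6  5.8] T sleeve [0.22 2.22 0.04] w 0.0303
mouth (array([-2.31, 34.03,  2.9 ]), np.float64(-118.88), np.float64(0.08))
8 0.7883942127227783 -15.143585 -1
9 0.5185299515724182 -17.004059 -4
```

View pics/v9.png

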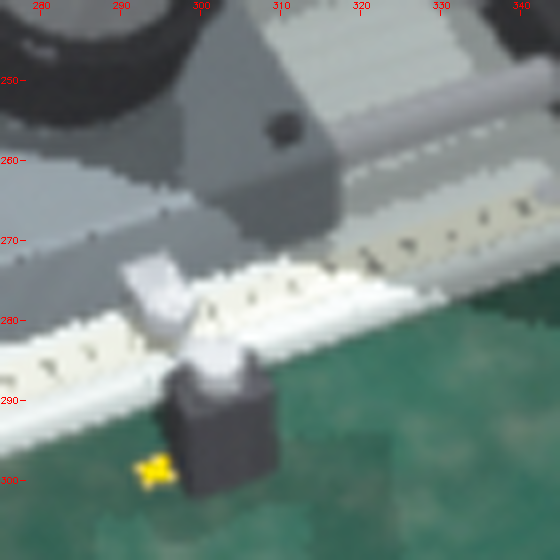

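The pointers look nearly level in the scene view, with both tips near (298,281–283). Release, back out along the tool axis, and move aside for a clear view.

Emit:
arm_command:
  targets:
    - [79, 0, 0, 0, 0, 0, 0]
    - [79, 0, 0, 0, 0, 0, 0]
    - [79, 0, 0, 0, 0, 0, 0]
    - [79, 0, 0, 0, 0, 0, 0]
    - [79, 0, 0, 0, 0, 0, 0]
    - [79, 0, 0, 0, 0, 0, 0]

```text
time: 14.0
ee_pos: [0.4562, 0.1337, 0.1399]
eef_rot: [-0.423, 0.456, 0.238, 0.746]
ft_force: [0.4, 0.3, 0.2]
width: 0.0589
```

Emit:
arm_command:
  targets:
    - [79, -5, 0, 0, 0, 0, 0]
    - [79, -12, 0, 0, 0, 0, 0]
    - [79, -22, 0, 0, 0, 0, 0]
    - [79, -34, 0, 0, 0, 0, 0]
    - [79, -46, 0, 0, 0, 0, 0]
    - [79, -54, 0, 0, 0, 0, 0]
    - [79, -54, 0, 0, 0, 0, 0]

```text
time: 14.7
ee_pos: [0.4309, 0.1359, 0.1891]
eef_rot: [-0.423, 0.455, 0.238, 0.747]
ft_force: [-0.3, 0.5, -0.6]
width: 0.0604
```

```bash
python3 st.py; python3 - <<'E'
from goal import *
s=read_state();r=R.from_quat(s['eef_rot']).as_matrix();print(r.T@np.array([0,-1,0]),r.T@np.array([0,0,1]))
for n in('top','scene'):cv2.imwrite(f'pics/{n}10.png',camera(n)[:,:,::-1])
crop(cv2.imread('pics/scene10.png'),240,160,360,300,4,'pics/v10.png')
E
```

```text
t 14.7 j [-0.145 -0.353 -0.417  2.284  0.203  0.787  0.322] F sleeve [-0.6  0.5 -0.4] T sleeve [ 0.04  0.36 -0.06] w 0.0604
mouth (array([ 0.29, 34.39, 58.61]), np.float64(-118.83), np.float64(0.29))
[ 0.02996526 -0.52974212 -0.84762926] [-0.88055926 -0.41526907  0.22840095]
```

View pics/v10.png

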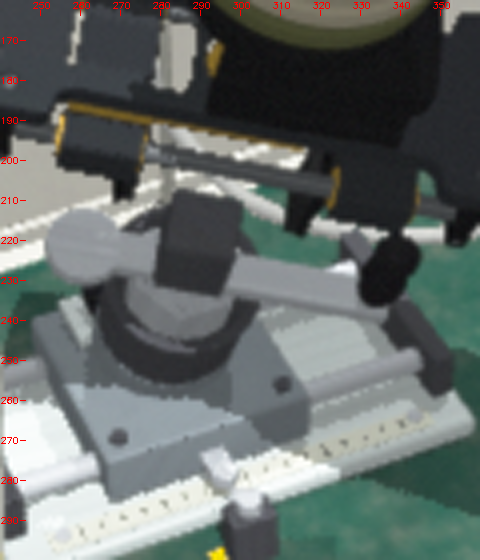

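Emit:
arm_command:
  targets:
    - [79, -15, -5, -9, 0, 0, 0]
    - [79, -16, -20, -32, 0, 0, 0]
    - [79, -14, -40, -64, 0, 0, 0]
    - [79, -14, -60, -96, 0, 0, 0]
    - [79, -14, -80, -128, 0, 0, 0]
    - [79, -14, -100, -160, 0, 0, 0]
    - [79, -14, -120, -192, 0, 0, 0]
    - [79, -14, -125, -200, 0, 0, 0]
    - [79, -14, -125, -200, 0, 0, 0]

```text
time: 15.7
ee_pos: [0.4204, -0.1009, 0.2056]
eef_rot: [-0.422, 0.457, 0.237, 0.746]
ft_force: [0.3, -0.2, -0.4]
width: 0.0599
```

```bash
python3 st.py; python3 - <<'E'
from goal import *
for n in('top','scene'):cv2.imwrite(f'pics/{n}11.png',camera(n)[:,:,::-1])
crop(cv2.imread('pics/scene11.png'),240,180,360,300,5,'pics/v11.png')
crop(cv2.imread('pics/top11.png'),255,235,310,270,13,'pics/v11t.png')
E
```

```text
t 15.7 j [ 6.100e-02 -4.800e-01  8.100e-02  2.338e+00  2.000e-03  7.940e-01
  1.143e+00] F sleeve [ 0.1 -0.2 -0.5] T sleeve [0.13 0.41 0.02] w 0.0599
mouth (array([  11.67, -202.72,   71.14]), np.float64(-119.0), np.float64(0.14))
```

View pics/v11t.png

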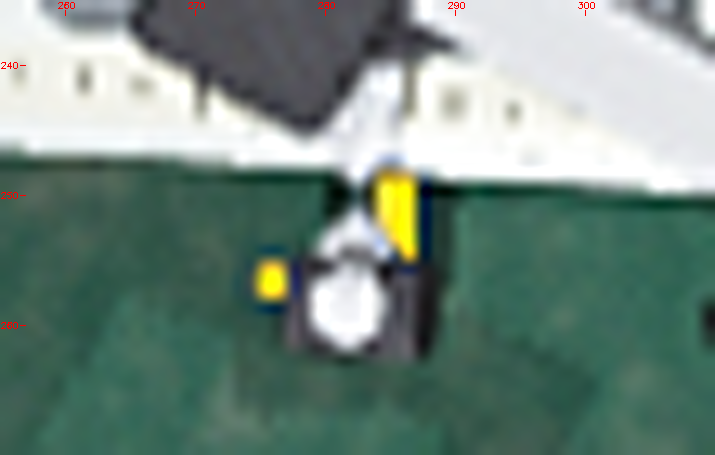

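View pics/top11.png

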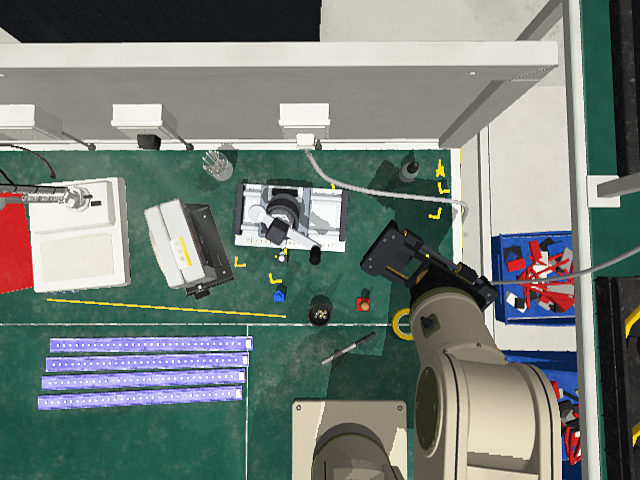

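View pics/v11.png

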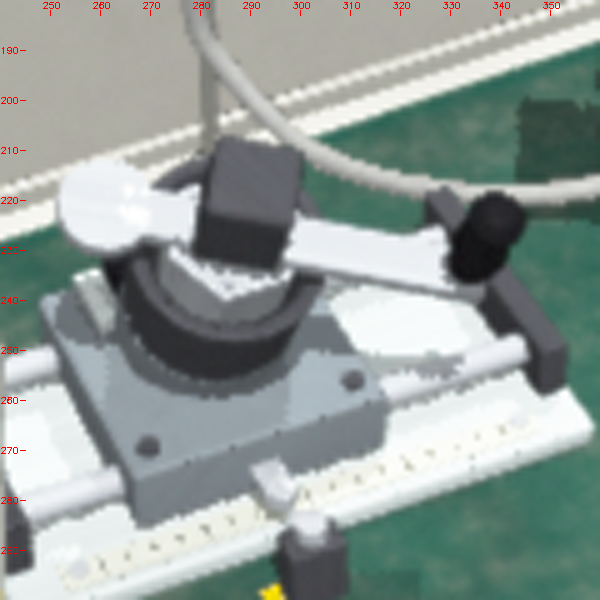

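In the top crop the carriage tip (≈282.4,248.7) and post tip (≈282.3,251) are level along the travel to under 1 mm. Now I check that the crank is still fully home by overlaying it on both views.

```bash
python3 - <<'E'
from sl import *
yaw=np.radians(-3.6);M0=np.array([.468,.0973,.1094]);Rm=sleeveframe(M0,yaw);fl=M0-.045*Rm[:,2]+.0345*Rm[:,1];ci=np.linspace(0,2*np.pi,60)
outs=[]
for n,(u0,v0,u1,v1) in(('top',(235,195,335,270)),('scene',(240,185,360,275))):
    i=cv2.imread(f'pics/{n}11.png')[v0:v1,u0:u1];S=4
    row=[]
    for d in(0,.015):
        a=cv2.resize(i,None,fx=S,fy=S,interpolation=cv2.INTER_CUBIC);C=Rm@R.from_euler('z',-119,degrees=True).as_matrix();p=fl+d*Rm[:,2]
        def dr(X,col):cv2.polylines(a,[np.round((proj(n,np.array(X)@C.T+p)-[u0,v0]+.5)*S*16).astype(np.int32)],True,col,1,cv2.LINE_AA,4)
        for z in(.062,.104):dr([(x,y,z) for x,y in((.015,.015),(-.015,.015),(-.015,-.015),(.015,-.015))],(0,0,255))
        dr([(-.045+.017*np.cos(k),.017*np.sin(k),.062) for k in ci],(255,0,0))
        dr([(.08+.0105*np.cos(k),.0105*np.sin(k),.114) for k in ci],(0,255,255))
        row.append(a)
    outs.append(np.hstack(row))
w=max(o.shape[1] for o in outs);o=np.vstack([cv2.copyMakeBorder(o,0,0,0,w-o.shape[1],0) for o in outs]);f=min(800/o.shape[1],600/o.shape[0]);cv2.imwrite('pics/home.png',cv2.resize(o,None,fx=f,fy=f,interpolation=cv2.INTER_AREA))
E
```

```text
(no output)
```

View pics/home.png

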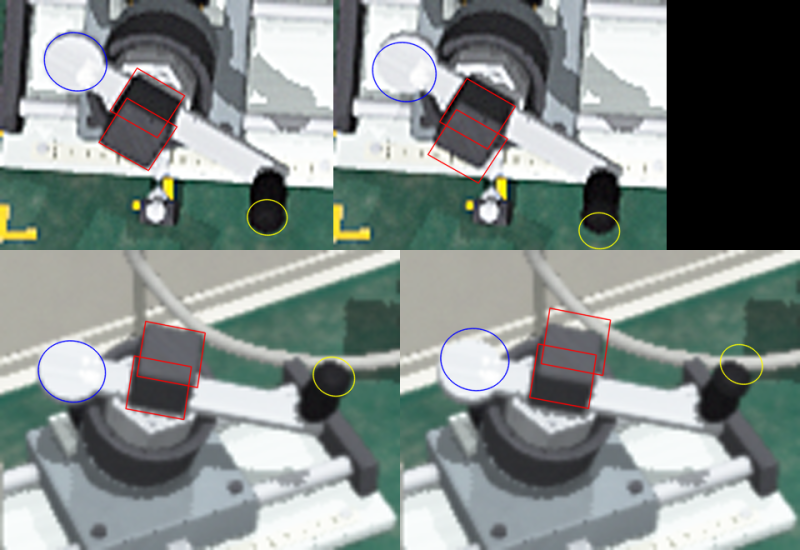

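The d=0 model (left) matches the crank in both views, and the 15 mm raised one (right) clearly does not. The robot is clear of everything, so I hand in.

```bash
python3 -c "
from bench import *
print(close_job())"
```

```text
the job is handed in; nothing more can be done
None
```

I gripped the crank by its boss and lowered it into the tilted sleeve at the hex angle read from the top picture. It dropped over the hex without resistance and stopped on the floor. I then wound it counter-clockwise by about 2.4 rad (including play), which moved the carriage about 34 mm. After that I let go, backed out along the tool axis and handed in at 15.8 s, with the gripper clear of everything.

**Last checks:**
- **Pointers:** in the top view the two tips are level along the travel to within about 1 mm.
- **Crank home:** the crank model drawn at "home" matches both camera views to about 1–2 mm, and one drawn 15 mm higher clearly does not.
- **Bystanders:** the arm went nowhere near the bottle or the jar, and they look unmoved in the last top picture. I did not measure them.

**What disagreed:**
- **Floor depth:** the sleeve floor was felt about 3 mm higher than the camera-corrected estimate, which I put down to calibration.
- **Pointer gap:** early on, the scene camera put the pointer gap at 24–28 mm and the top camera at 34.5 mm. I trusted the top camera, and the final view bore that out.
- **Joint limit:** one approach move reached joint 2's limit (-0.499 against -0.5), so I went in lower. The highest force felt was about 44 N, when the crank met the floor.

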